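# Find the fullest of the screw tins

## Task

Four old tins of screws stand on the bench. First stand the one whose lid has jammed crooked in the parts tray, where it cannot spill; then heft the three well-closed tins, leave the two lighter ones seated in the tin rack, and finish with the heaviest in the gripper, held upright about 20 cm above the bench when the program ends. Keep every tin upright, put them down gently without dropping them, and leave everything else on the bench where it lies.

Things in the scene. Friction and masses are not known exactly. Their poses are not given: they have to be found in the camera images.
- tin_1_mid (a point): One of three well-closed tins, alike to the eye: grey steel, 64 mm across, 60 mm tall, level lid. Point at its centre, 30 mm above its underside, z up. Loose, 0.15 to 0.75 kg by the hardware inside, which may shift a little; the heaviest outweighs the next by 0.15 kg or more, and may be any of the three. Grip from above across its upper half (a rack seat covers the lowest 12 mm).
- tin_2_mid (a point): One of three well-closed tins, alike to the eye: grey steel, 64 mm across, 60 mm tall, level lid. Point at its centre, 30 mm above its underside, z up. Loose, 0.15 to 0.75 kg by the hardware inside, which may shift a little; the heaviest outweighs the next by 0.15 kg or more, and may be any of the three. Grip from above across its upper half (a rack seat covers the lowest 12 mm).
- tin_3_mid (a point): One of three well-closed tins, alike to the eye: grey steel, 64 mm across, 60 mm tall, level lid. Point at its centre, 30 mm above its underside, z up. Loose, 0.15 to 0.75 kg by the hardware inside, which may shift a little; the heaviest outweighs the next by 0.15 kg or more, and may be any of the three. Grip from above across its upper half (a rack seat covers the lowest 12 mm).
- tin_4_mid (a point): The tin with the crooked lid: the same grey tin, 64 mm across, body 56 mm tall, its lid stuck at a slant (19 degrees) so that one edge stands up to 78 mm above the underside; the lid does not come off. Point on its axis 30 mm above its underside, z up. Loose, up to 0.5 kg.
- rack: Wooden tin rack, fixed: a pale board 100 x 322 mm, 20 mm tall, with three round seats in a row and an end cleat 18 mm thick and 32 mm tall at each end. Origin at the centre of its underside; row of seats along its y. Each seat is 72 mm across and 12 mm deep, 105 mm between centres.
- seat_1 (a point): Left (+y) seat: centre of the floor of a round seat in the rack, on which a tin's underside rests (8 mm above the worktop). Rack axes: x across the rack, y along the row, z up.
- seat_2 (a point): Middle seat: centre of the floor of a round seat in the rack, on which a tin's underside rests (8 mm above the worktop). Rack axes: x across the rack, y along the row, z up.
- seat_3 (a point): Right (-y) seat: centre of the floor of a round seat in the rack, on which a tin's underside rests (8 mm above the worktop). Rack axes: x across the rack, y along the row, z up.
- parts_tray: Shallow square grey-painted steel parts tray, fixed, 150 x 150 mm outside, walls 3 mm thick and 25 mm tall over the rolled rim, open above. Origin at the centre of its underside, sides along its x and y.
- tray_floor (a point): Centre of the tray's inner floor, 3 mm above the worktop.
- mug: Bystander: cream enamel mug with a side handle, 87x114 mm, 84 mm tall. Origin under its middle.
- screwdriver: Bystander: cross-head screwdriver, 191 mm long, 29 mm thick handle. Origin under its middle.
- flat_brush: Bystander: flat paint brush, 229 mm long, 28 mm wide, 14 mm thick. Origin under its middle.
- eraser: Bystander: eraser lying flat, 22x52 mm, 12 mm tall. Origin under its middle.
- masking_tape: Bystander: roll of masking tape lying flat, 108 mm across, 24 mm tall. Origin under its middle.
- liner: Bystander: thin long signwriting brush, 232 mm long, 9 mm thick. Origin under its middle.
There are look-alikes about, which are no part of the job. What is shaped like the part that bears tin_1_mid but brown or green is not meant.

How it is judged:
On the way, in this order (a step that is already met when the one before it is completed fails the run):
1. the tin with the crooked lid stands released in the parts tray, the other three not yet in the rack (x of tin_4_mid in the frame of tray_floor between -0.045 and 0.045 m and y of tin_4_mid in the frame of tray_floor between -0.045 and 0.045 m and z of tin_4_mid in the frame of tray_floor below 0.035 m and angle between tin_4_mid's own z axis and vertical below 0.08 rad and linear speed of tin_4 below 0.03 m/s and contact force between tin_4 and the fingers below 0.2 N and not ((horizontal distance between tin_1_mid and seat_1 below 0.008 m or horizontal distance between tin_1_mid and seat_2 below 0.008 m or horizontal distance between tin_1_mid and seat_3 below 0.008 m) and z of tin_1_mid in the frame of seat_1 below 0.035 m and angle between tin_1_mid's own z axis and vertical below 0.08 rad and linear speed of tin_1 below 0.03 m/s and contact force between tin_1 and the fingers below 0.2 N) and not ((horizontal distance between tin_2_mid and seat_1 below 0.008 m or horizontal distance between tin_2_mid and seat_2 below 0.008 m or horizontal distance between tin_2_mid and seat_3 below 0.008 m) and z of tin_2_mid in the frame of seat_1 below 0.035 m and angle between tin_2_mid's own z axis and vertical below 0.08 rad and linear speed of tin_2 below 0.03 m/s and contact force between tin_2 and the fingers below 0.2 N) and not ((horizontal distance between tin_3_mid and seat_1 below 0.008 m or horizontal distance between tin_3_mid and seat_2 below 0.008 m or horizontal distance between tin_3_mid and seat_3 below 0.008 m) and z of tin_3_mid in the frame of seat_1 below 0.035 m and angle between tin_3_mid's own z axis and vertical below 0.08 rad and linear speed of tin_3 below 0.03 m/s and contact force between tin_3 and the fingers below 0.2 N)), for 0.2 s.
2. the two lighter tins are seated in the rack and let go (((((horizontal distance between tin_2_mid and seat_1 below 0.008 m or horizontal distance between tin_2_mid and seat_2 below 0.008 m or horizontal distance between tin_2_mid and seat_3 below 0.008 m) and z of tin_2_mid in the frame of seat_1 below 0.035 m and angle between tin_2_mid's own z axis and vertical below 0.08 rad and linear speed of tin_2 below 0.03 m/s and contact force between tin_2 and the fingers below 0.2 N) and contact force between each of tin_2, tin_3 and rack below 4.7 N and ((horizontal distance between tin_3_mid and seat_1 below 0.008 m or horizontal distance between tin_3_mid and seat_2 below 0.008 m or horizontal distance between tin_3_mid and seat_3 below 0.008 m) and z of tin_3_mid in the frame of seat_1 below 0.035 m and angle between tin_3_mid's own z axis and vertical below 0.08 rad and linear speed of tin_3 below 0.03 m/s and contact force between tin_3 and the fingers below 0.2 N)) or (((horizontal distance between tin_1_mid and seat_1 below 0.008 m or horizontal distance between tin_1_mid and seat_2 below 0.008 m or horizontal distance between tin_1_mid and seat_3 below 0.008 m) and z of tin_1_mid in the frame of seat_1 below 0.035 m and angle between tin_1_mid's own z axis and vertical below 0.08 rad and linear speed of tin_1 below 0.03 m/s and contact force between tin_1 and the fingers below 0.2 N) and contact force between each of tin_1, tin_3 and rack below 4.7 N and ((horizontal distance between tin_3_mid and seat_1 below 0.008 m or horizontal distance between tin_3_mid and seat_2 below 0.008 m or horizontal distance between tin_3_mid and seat_3 below 0.008 m) and z of tin_3_mid in the frame of seat_1 below 0.035 m and angle between tin_3_mid's own z axis and vertical below 0.08 rad and linear speed of tin_3 below 0.03 m/s and contact force between tin_3 and the fingers below 0.2 N)) or (((horizontal distance between tin_1_mid and seat_1 below 0.008 m or horizontal distance between tin_1_mid and seat_2 below 0.008 m or horizontal distance between tin_1_mid and seat_3 below 0.008 m) and z of tin_1_mid in the frame of seat_1 below 0.035 m and angle between tin_1_mid's own z axis and vertical below 0.08 rad and linear speed of tin_1 below 0.03 m/s and contact force between tin_1 and the fingers below 0.2 N) and contact force between each of tin_1, tin_2 and rack below 4.7 N and ((horizontal distance between tin_2_mid and seat_1 below 0.008 m or horizontal distance between tin_2_mid and seat_2 below 0.008 m or horizontal distance between tin_2_mid and seat_3 below 0.008 m) and z of tin_2_mid in the frame of seat_1 below 0.035 m and angle between tin_2_mid's own z axis and vertical below 0.08 rad and linear speed of tin_2 below 0.03 m/s and contact force between tin_2 and the fingers below 0.2 N)))), for 0.2 s.
At the end, for the whole second after the job is handed in: The heaviest well-closed tin is held still by the fingers alone, centre over 15 cm up, within 15 degrees of upright; the two lighter ones stand released in rack seats (within 8 mm of the seat centre, down within 5 mm); the crooked-lid tin stands released on the tray floor (x of tin_4_mid in the frame of tray_floor between -0.045 and 0.045 m and y of tin_4_mid in the frame of tray_floor between -0.045 and 0.045 m and z of tin_4_mid in the frame of tray_floor below 0.035 m and angle between tin_4_mid's own z axis and vertical below 0.08 rad and linear speed of tin_4 below 0.03 m/s and contact force between tin_4 and the fingers below 0.2 N and ((height (world z) of tin_1_mid above 0.15 m and contact force between tin_1 and the fingers above 2 N and angle between tin_1_mid's own z axis and vertical below 0.26 rad and linear speed of tin_1 below 0.04 m/s and contact force between tin_1 and rack below 0.1 N and contact force between tin_1 and parts_tray below 0.1 N and contact force between tin_1 and tin_2 below 0.1 N and contact force between tin_1 and tin_3 below 0.1 N and contact force between tin_1 and tin_4 below 0.1 N and ((horizontal distance between tin_2_mid and seat_1 below 0.008 m or horizontal distance between tin_2_mid and seat_2 below 0.008 m or horizontal distance between tin_2_mid and seat_3 below 0.008 m) and z of tin_2_mid in the frame of seat_1 below 0.035 m and angle between tin_2_mid's own z axis and vertical below 0.08 rad and linear speed of tin_2 below 0.03 m/s and contact force between tin_2 and the fingers below 0.2 N) and contact force between each of tin_2, tin_3 and rack below 4.7 N and ((horizontal distance between tin_3_mid and seat_1 below 0.008 m or horizontal distance between tin_3_mid and seat_2 below 0.008 m or horizontal distance between tin_3_mid and seat_3 below 0.008 m) and z of tin_3_mid in the frame of seat_1 below 0.035 m and angle between tin_3_mid's own z axis and vertical below 0.08 rad and linear speed of tin_3 below 0.03 m/s and contact force between tin_3 and the fingers below 0.2 N)) or (height (world z) of tin_2_mid above 0.15 m and contact force between tin_2 and the fingers above 2 N and angle between tin_2_mid's own z axis and vertical below 0.26 rad and linear speed of tin_2 below 0.04 m/s and contact force between tin_2 and rack below 0.1 N and contact force between tin_2 and parts_tray below 0.1 N and contact force between tin_2 and tin_1 below 0.1 N and contact force between tin_2 and tin_3 below 0.1 N and contact force between tin_2 and tin_4 below 0.1 N and ((horizontal distance between tin_1_mid and seat_1 below 0.008 m or horizontal distance between tin_1_mid and seat_2 below 0.008 m or horizontal distance between tin_1_mid and seat_3 below 0.008 m) and z of tin_1_mid in the frame of seat_1 below 0.035 m and angle between tin_1_mid's own z axis and vertical below 0.08 rad and linear speed of tin_1 below 0.03 m/s and contact force between tin_1 and the fingers below 0.2 N) and contact force between each of tin_1, tin_3 and rack below 4.7 N and ((horizontal distance between tin_3_mid and seat_1 below 0.008 m or horizontal distance between tin_3_mid and seat_2 below 0.008 m or horizontal distance between tin_3_mid and seat_3 below 0.008 m) and z of tin_3_mid in the frame of seat_1 below 0.035 m and angle between tin_3_mid's own z axis and vertical below 0.08 rad and linear speed of tin_3 below 0.03 m/s and contact force between tin_3 and the fingers below 0.2 N)) or (height (world z) of tin_3_mid above 0.15 m and contact force between tin_3 and the fingers above 2 N and angle between tin_3_mid's own z axis and vertical below 0.26 rad and linear speed of tin_3 below 0.04 m/s and contact force between tin_3 and rack below 0.1 N and contact force between tin_3 and parts_tray below 0.1 N and contact force between tin_3 and tin_1 below 0.1 N and contact force between tin_3 and tin_2 below 0.1 N and contact force between tin_3 and tin_4 below 0.1 N and ((horizontal distance between tin_1_mid and seat_1 below 0.008 m or horizontal distance between tin_1_mid and seat_2 below 0.008 m or horizontal distance between tin_1_mid and seat_3 below 0.008 m) and z of tin_1_mid in the frame of seat_1 below 0.035 m and angle between tin_1_mid's own z axis and vertical below 0.08 rad and linear speed of tin_1 below 0.03 m/s and contact force between tin_1 and the fingers below 0.2 N) and contact force between each of tin_1, tin_2 and rack below 4.7 N and ((horizontal distance between tin_2_mid and seat_1 below 0.008 m or horizontal distance between tin_2_mid and seat_2 below 0.008 m or horizontal distance between tin_2_mid and seat_3 below 0.008 m) and z of tin_2_mid in the frame of seat_1 below 0.035 m and angle between tin_2_mid's own z axis and vertical below 0.08 rad and linear speed of tin_2 below 0.03 m/s and contact force between tin_2 and the fingers below 0.2 N)))); the arm keeps its last pose, push and grip.
It fails at once if a tin is tipped by more than 30 degrees (angle between any of tin_1_mid, tin_2_mid, tin_3_mid, tin_4_mid's own z axis and vertical above 0.52 rad).
It fails at once if a tin is dropped (falls freely faster than 0.6 m/s) ((contact force between tin_1 and the fingers below 0.01 N and linear speed of tin_1 above 0.6 m/s) or (contact force between tin_2 and the fingers below 0.01 N and linear speed of tin_2 above 0.6 m/s) or (contact force between tin_3 and the fingers below 0.01 N and linear speed of tin_3 above 0.6 m/s) or (contact force between tin_4 and the fingers below 0.01 N and linear speed of tin_4 above 0.6 m/s)).
It fails at once if a bystander is moved by more than 3 cm (distance of any of mug, screwdriver, flat_brush, eraser, masking_tape, liner from where it was at the start of the episode above 0.03 m).
It also fails if it takes over 72 s, if anything falls off the work surface, if the arm or the gripper's body presses on something with over 40 N, if the wrist force passes 120 N, or if a joint passes its speed limit or range.

## Robot

A 6-joint arm with a two-finger parallel gripper is mounted at the origin on a cart in front of the work surface, level with it; the furniture and walls round the work are solid. World frame = base frame: x ahead of the robot, y to its left, z up, the work surface at z = 0. Lengths are in m, angles in rad, forces in N, time in s.
With the tool pointing down it reaches from about 0.35 to 0.85 m from the base axis. Payload 8.1 kg.
Tool frame: the origin (TCP) lies between the finger pads; the fingertips stand 25 mm ahead of it and the grasp point (between the pads) lies 6 mm ahead of it (robot.tip_extent is the distance from the TCP to the fingertips, in m); z points along the fingers, y is the direction in which the jaws open and shut (so a half turn about z gives the same grasp; the last joint's range is limited). The gripper opens to 93 mm and grips with 3 to 60 N. Pads are 15 mm wide; open, the fingers measure 128 mm over their backs; the gripper's body (75 mm by 188 mm) begins 65 mm behind the grasp point.
Start: joints at [-1.317, 0.13, 1.488, -0, 1.523, -0.085], TCP at [0.199, -0.566, 0.216] pointing down, gripper open.
Joint ranges: [-2.96, 2.96], [-0.89, 2.26], [0.02, 2.5], [-1.34, 4.48], [0, 2.73], [-2.66, 2.66]. Speed limits (rad/s): [2.39, 2.39, 2.79, 3.14, 3.14, 3.14].

## Interface

Orientations are given as a rotation vector (axis times angle).
In Python, from plant import robot gives the robot as it stands.
- The arm moves only by the tool drive_tool, never from a script. Its argument "increments" is a list of rows, each a list of 7 numbers: the closure, from 0 (fully open) to 1 (shut), then the shift along the world's x, y, z in units of 25 mm (1.0 is 25 mm), then the turn, a rotation vector about the world's x, y, z in rad. In form: [[gripper, dx, dy, dz, rx, ry, rz], ...]. A call has 1 to 20 rows; each row is the pose to reach, as a shift and turn from the pose commanded when the call began; what a row does not reach only later rows make up. A row lasts 1/12 s, in which the tool goes at most 41.7 mm and 7.16 degrees, less where a joint would pass 70% of its speed; a pose out of reach is approached as far as the arm can. A call with a gripper value outside its range is refused whole. The fingers move at their own pace and stop on an object; "squeeze" is the grip in N (left out, the last holds). Time passes only in rows, so rows that repeat a pose let the fingers close. It gives the time, the measured TCP pose, the force and the opening at its end, in the units of the state.
- robot.read_state(): the state, without advancing time (a new reading comes with each control period).
- robot.read_camera(name): name is "scene" or "top" or "wrist"; returns a dict with "image" (420x560x3 uint8, red, green, blue), "fx", "fy", "cx", "cy" (pixels), "T" (4x4, takes a point from camera to world coordinates); the wrist camera has in their place "mount" (4x4, takes a point from camera to tool coordinates, whose origin is the TCP and whose axes are the flange's). Camera axes: x right, y down, z forward; pixel columns grow to the right and rows downward; lengths in m; the calibration is good to about 2 mm. A picture is of the moment at which its call begins: read the wrist's pose just before it. There is no depth.
- robot.close_job(): hands the job in, once; it reports no verdict.
The state is a dict: "t": time; "q": joint angles; "dq": joint speeds; "joint_torque": joint torques, N m; "tool_pos": TCP position; "orientation": TCP orientation; "force": force on the tool from outside, world axes, zero at the start; "wrist_torque": the same for the moment, N m; "opening": finger opening in m.
Only numpy, scipy, OpenCV 4.12 (cv2) and the standard library are available. Lean on these libraries where they do the work, as an engineer would, in place of code of your own. Each camera call takes 0.05 s, during which the arm holds its last target.

## Working session

There is one attempt and no reset: what is moved stays moved. The work goes in short steps, Python scripts to look and compute and a tool call to move; the robot and the scene stay as the last step left them, time stands still between calls to the robot, and variables do not carry over. Pictures are saved under pics/ and viewed, and the job is handed in when it is done.

Besides the shell and the picture viewer there is one more tool, called after ">>>" by a JSON object that holds its "op" and its "data". drive_tool: Moves the arm, as the interface text tells. Its arguments: {"type":"object","properties":{"increments":{"type":"array"},"squeeze":{"type":"number"}},"required":["increments"]}

```bash
ls; mkdir -p pics
python3 - <<'E'
from plant import robot
import cv2, numpy as np
s=robot.read_state(); print({k:np.round(v,3).tolist() for k,v in s.items()})
for n in ("scene","top","wrist"):
    c=robot.read_camera(n); cv2.imwrite(f"pics/{n}0.png",c["image"][:,:,::-1])
    print(n,c["fx"],c["fy"],c["cx"],c["cy"]); print(np.round(c.get("T",c.get("mount")),4).tolist())
E
```

```text
pics
{'t': 0.0, 'q': [-1.317, 0.131, 1.489, 0.0, 1.523, -0.085], 'dq': [0.0, 0.001, -0.001, -0.001, -0.001, 0.001], 'joint_torque': [0.0, -55.985, -49.176, 0.077, 0.035, -0.0], 'tool_pos': [0.199, -0.565, 0.215], 'orientation': [-3.095, -0.529, 0.0], 'force': [0.025, 0.576, -1.269], 'wrist_torque': [0.031, 0.013, -0.026], 'opening': 0.093}
scene 476.5956874813624 476.5956874813624 272.8531273187327 203.33718165041898
[[-0.7236, -0.5379, 0.4324, -0.1141], [-0.6902, 0.5617, -0.4563, 0.6869], [0.0026, -0.6286, -0.7777, 1.2676], [0.0, 0.0, 0.0, 1.0]]
top 522.5414044510993 522.5414044510993 276.7057275064769 207.62803226954264
[[-0.0292, -0.9966, 0.0769, 0.4789], [-0.9995, 0.0301, 0.0104, -0.0469], [-0.0127, -0.0766, -0.997, 1.4104], [0.0, 0.0, 0.0, 1.0]]
wrist 289.26450463531876 289.26450463531876 277.79159979917506 206.53521526592084
[[-0.0005, -0.9593, -0.2823, 0.0785], [1.0, -0.0002, -0.0012, -0.0016], [0.0011, -0.2823, 0.9593, -0.1688], [0.0, 0.0, 0.0, 1.0]]
```

View pics/top0.png

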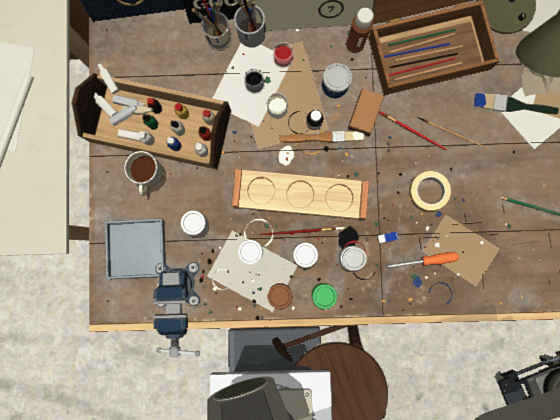

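View pics/scene0.png

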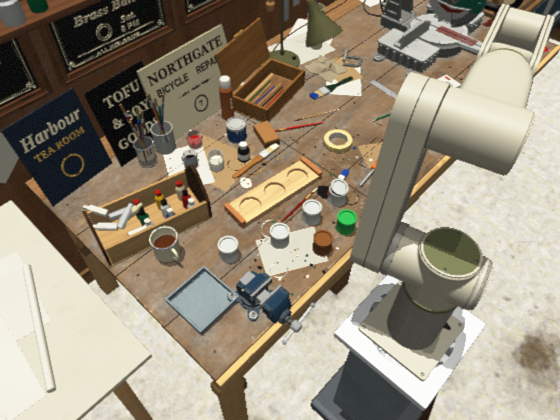

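Run:
```python
import cv2
a=cv2.imread("pics/top0.png")[150:320,90:420]
cv2.imwrite("pics/top0c.png",cv2.resize(a,None,fx=2.4,fy=2.4,interpolation=cv2.INTER_CUBIC))
a=cv2.imread("pics/scene0.png")[150:340,140:380]
cv2.imwrite("pics/scene0c.png",cv2.resize(a,None,fx=3,fy=3,interpolation=cv2.INTER_CUBIC))
```

```text
(no output)
```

View pics/top0c.png

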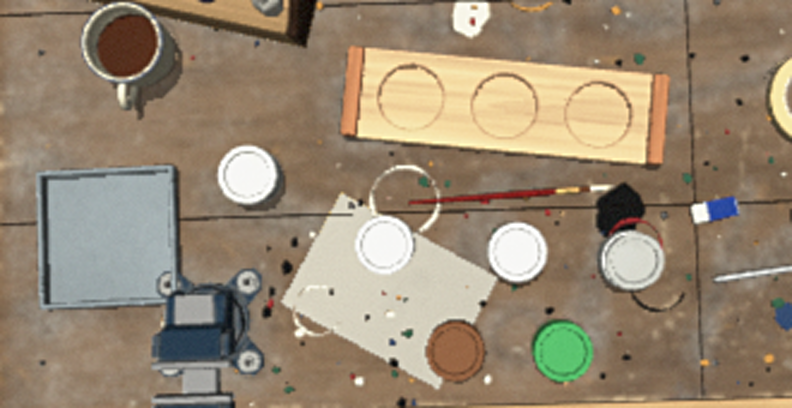

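View pics/scene0c.png

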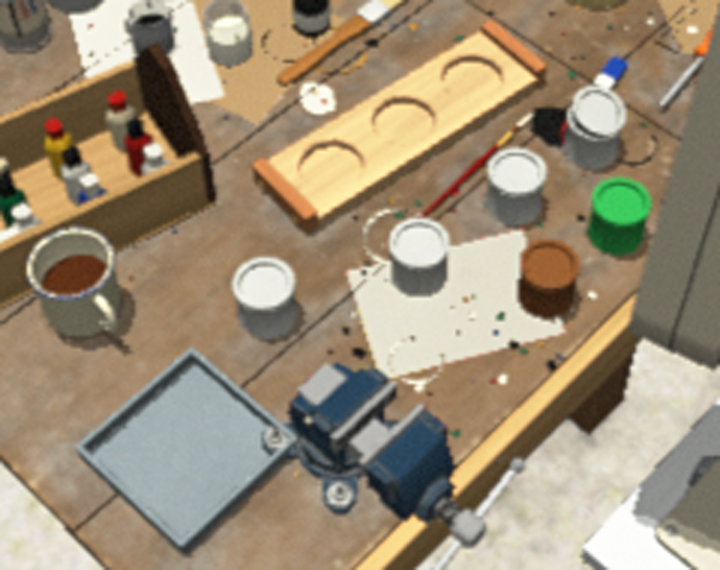

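```bash
cat > h.py <<'E'
import numpy as np, cv2
from scipy.spatial.transform import Rotation as R
def camT(c,s=None):
    if "T" in c: return np.array(c["T"])
    T=np.eye(4);T[:3,:3]=R.from_rotvec(s["orientation"]).as_matrix();T[:3,3]=s["tool_pos"]
    return T@np.array(c["mount"])
def ray(c,u,v,z,T):
    d=T[:3,:3]@np.array([(u-c["cx"])/c["fx"],(v-c["cy"])/c["fy"],1.0]); o=T[:3,3]
    return o+d*(z-o[2])/d[2]
def proj(c,p,T):
    q=T[:3,:3].T@(np.array(p)-T[:3,3]); return np.array([c["cx"]+c["fx"]*q[0]/q[2],c["cy"]+c["fy"]*q[1]/q[2]])
E
python3 - <<'E'
from plant import robot
from h import *
for n in ("top","scene"):
    c=robot.read_camera(n);T=camT(c);im=c["image"];hsv=cv2.cvtColor(im,cv2.COLOR_RGB2HSV)
    m=((hsv[...,1]<40)&(hsv[...,2]>165)).astype(np.uint8)
    cn,_=cv2.findContours(m,cv2.RETR_EXTERNAL,cv2.CHAIN_APPROX_NONE)
    for k in cn:
        A=cv2.contourArea(k)
        if A<150 or A>900: continue
        (u,v),ax,an=cv2.fitEllipse(k)
        print(n,"white",round(u,1),round(v,1),np.round(ax,1),round(A),np.round(ray(c,u,v,.06,T),4)[:2])
    if n=="top":
        m=((hsv[...,0]>10)&(hsv[...,0]<28)&(hsv[...,1]>60)&(hsv[...,2]>185)).astype(np.uint8)
        m[:160]=0;m[225:]=0;m[:,:225]=0;m[:,375:]=0
        m=cv2.morphologyEx(m,cv2.MORPH_CLOSE,np.ones((5,5)))
        cn,_=cv2.findContours(m,cv2.RETR_EXTERNAL,cv2.CHAIN_APPROX_NONE);k=max(cn,key=cv2.contourArea)
        r=cv2.minAreaRect(k);b=cv2.boxPoints(r);print("rack",r);print([np.round(ray(c,*p,.02,T),4).tolist() for p in b])
        # cleats
        m=((hsv[...,1]>90)&(hsv[...,2]>90)).astype(np.uint8)
        m[:160]=0;m[225:]=0;m[:,:225]=0;m[:,375:]=0
        cv2.imwrite("pics/rackm.png",cv2.resize(m*255,None,fx=1,fy=1))
        a=im[160:225,225:375,::-1];cv2.imwrite("pics/rack.png",cv2.resize(a,None,fx=5,fy=5,interpolation=cv2.INTER_CUBIC))
        a=im[210:320,90:230,::-1];cv2.imwrite("pics/tray.png",cv2.resize(a,None,fx=5,fy=5,interpolation=cv2.INTER_CUBIC))
E
```

```text
top white 337.4 336.1 [12.9 32.6] 248 [ 0.2513 -0.1774]
top white 353.3 257.9 [22.9 25.6] 458 [ 0.4477 -0.2257]
top white 305.2 254.5 [23.5 24.2] 445 [ 0.4601 -0.1024]
top white 192.4 222.3 [23.4 23.7] 436 [0.5515 0.1867]
top white 132.8 134.0 [ 8.1 33.3] 156 [0.7885 0.34  ]
top white 277.2 105.7 [14.7 16.8] 190 [ 0.852 -0.042]
top white 499.8 101.5 [12.8 17. ] 154 [ 0.8441 -0.625 ]
top white 114.7 105.9 [25.4 39.3] 446 [0.8655 0.3871]
top white 523.1 95.9 [12.  23.1] 162 [ 0.857  -0.6864]
top white 337.0 76.4 [26.6 27.1] 564 [ 0.9256 -0.202 ]
top white 107.4 78.8 [ 7.2 33.4] 174 [0.9395 0.4062]
top white 364.7 14.8 [14.2 14.9] 164 [ 1.0907 -0.282 ]
top white 541.8 12.7 [20.3 42.6] 530 [ 1.0799 -0.7505]
rack ((299.9739685058594, 193.50274658203125), (134.16600036621094, 37.42687225341797), 5.300926208496094)
[[0.5944, 0.0884, 0.02], [0.6945, 0.0768, 0.02], [0.65, -0.2798, 0.02], [0.5506, -0.2663, 0.02]]
scene white 109.5 409.6 [26.2 50.9] 720 [0.4004 0.7138]
scene white 409.3 251.5 [15.3 19.2] 174 [ 0.1313 -0.1711]
scene white 227.4 243.9 [16.3 19.9] 254 [0.5477 0.1892]
scene white 114.8 218.7 [15.2 39.9] 256 [0.8763 0.3706]
scene white 311.9 206.3 [14.3 18.7] 208 [ 0.4575 -0.1001]
scene white 338.9 185.4 [17.9 19. ] 228 [ 0.4504 -0.2314]
scene white 188.9 165.0 [33.3 48.8] 778 [0.8872 0.0563]
scene white 235.4 123.5 [10.9 18.7] 156 [ 0.926  -0.2037]
scene white 349.9 88.6 [14.2 33.3] 300 [ 0.7444 -0.6693]
scene white 307.1 40.9 [38.8 45.5] 856 [ 1.0946 -0.8083]
scene white 525.1 19.4 [18.1 43.1] 473 [ 0.4675 -1.6624]
```

View pics/rack.png

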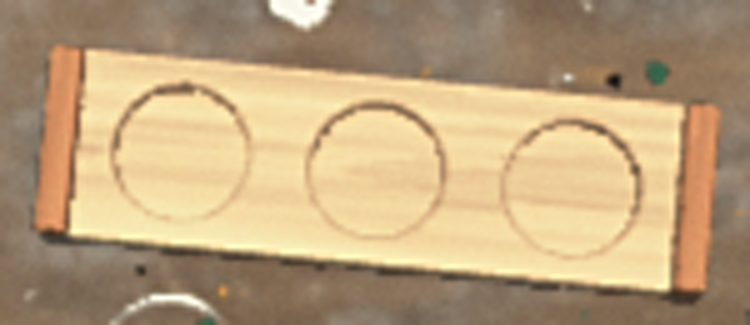

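View pics/tray.png

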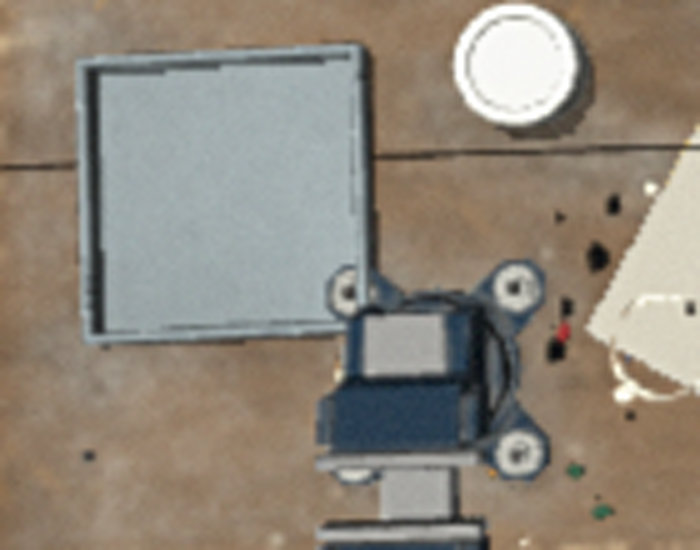

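Run:
```python
from plant import robot
from h import *
c=robot.read_camera("top");T=camT(c);cs=robot.read_camera("scene");Ts=camT(cs)
f=lambda o,x,y:(o[0]+(x+.5)/5-.5,o[1]+(y+.5)/5-.5)
P=[]
for p in [(181,150),(376,171),(572,189)]:
    w=ray(c,*f((225,160),*p),.02,T);P.append(w);print("seat",np.round(w,4))
print(np.linalg.norm(P[0]-P[1]),np.linalg.norm(P[1]-P[2]))
d=P[0]-P[2];print("rack yaw",np.arctan2(-d[0],d[1]))
Q=[]
for p in [(78,61),(360,45),(371,300),(88,340)]:
    w=ray(c,*f((90,210),*p),.025,T);Q.append(w);print("tray",np.round(w,4))
Q=np.array(Q);print(np.linalg.norm(np.diff(Q,axis=0),axis=1))
for n,p in [("tin on paper",(250.5,252)),]:
    print(n,ray(c,*p,.06,T))
# paper tin via hough
g=cv2.cvtColor(c["image"],cv2.COLOR_RGB2GRAY)
for (u,v) in [(250,252),(305,254),(193,222),(352,259)]:
    a=cv2.resize(g[v-25:v+26,u-25:u+26],None,fx=6,fy=6,interpolation=cv2.INTER_CUBIC)
    h=cv2.HoughCircles(a,cv2.HOUGH_GRADIENT,1.2,40,param1=120,param2=20,minRadius=60,maxRadius=85)
    if h is not None:
        for x,y,r in h[0][:2]:
            uu,vv=u-25+(x+.5)/6-.5,v-25+(y+.5)/6-.5
            print("tin",round(uu,1),round(vv,1),"r",r/6,np.round(ray(c,uu,vv,.06,T),4)[:2])
```

```text
seat [0.6359 0.0088 0.02  ]
seat [ 0.6214 -0.0952  0.02  ]
seat [ 0.6085 -0.1994  0.02  ]
0.10494091394424744 0.10499424238824867
rack yaw -0.13049401293949717
tray [0.5617 0.4255 0.025 ]
tray [0.5658 0.2748 0.025 ]
tray [0.4306 0.2706 0.025 ]
tray [0.4139 0.4208 0.025 ]
[0.1508249  0.13519619 0.15114639]
tin on paper [0.47051375 0.03805448 0.06      ]
tin 248.7 252.7 r 13.599999 [0.4689 0.0428]
tin 305.3 254.5 r 12.34 [ 0.46   -0.1028]
tin 192.5 222.3 r 12.139999 [0.5516 0.1865]
tin 352.1 257.7 r 11.84 [ 0.4484 -0.2226]
tin 363.5 268.1 r 11.62 [ 0.421  -0.2507]
```

>>> {"op": "drive_tool", "data": {"increments": [[0,10,13.6,0,0,0,-0.34],[0,10,13.6,0,0,0,-0.34],[0,10,13.6,0,0,0,-0.34],[0,10,13.6,0,0,0,-0.34],[0,10,13.6,0,0,0,-0.34],[0,10,13.6,0,0,0,-0.34],[0,10,13.6,0,0,0,-0.34],[0,10,13.6,0,0,0,-0.34],[0,10,13.6,0,0,0,-0.34],[0,10,13.6,0,0,0,-0.34],[0,10,13.6,0,0,0,-0.34],[0,10,13.6,0,0,0,-0.34],[0,10,13.6,0,0,0,-0.34],[0,10,13.6,0,0,0,-0.34],[0,10,13.6,0,0,0,-0.34],[0,10,13.6,0,0,0,-0.34]]}}

```text
t: 1.68
tool_pos: [0.4487, -0.2272, 0.2162]
orientation: [3.141, -0.005, -0.0]
force: [1.0, -0.3, -0.7]
opening: 0.0926
```

```bash
cat > look.py <<'E'
import sys
from plant import robot
from h import *
n=sys.argv[1]
s=robot.read_state();c=robot.read_camera("wrist");T=camT(c,s)
print({k:np.round(v,4).tolist() for k,v in s.items() if k in("t","q","tool_pos","orientation","force","wrist_torque","opening")})
np.savez(f"{n}.npz",im=c["image"],T=T,K=[c["fx"],c["cx"],c["cy"]])
cv2.imwrite(f"pics/{n}.png",c["image"][:,:,::-1])
E
python3 look.py w1
```

```text
{'t': 1.6833, 'q': [-0.5705, -0.1345, 1.7528, -0.0002, 1.5234, 1.0038], 'tool_pos': [0.4487, -0.2272, 0.2162], 'orientation': [3.1415, -0.0055, -0.0003], 'force': [0.9941, -0.3012, -0.7079], 'wrist_torque': [-0.0168, 0.0666, 0.0379], 'opening': 0.0926}
```

View pics/w1.png

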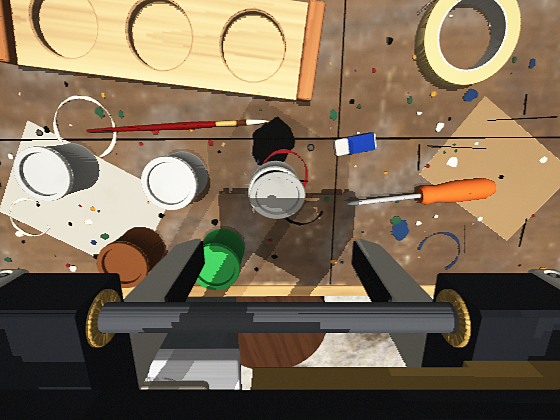

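Run:
```python
from h import *
d=np.load("w1.npz");K=d["K"];c=dict(fx=K[0],fy=K[0],cx=K[1],cy=K[2]);T=d["T"]
print(T[:3,3])
for z in (0,.06,.19,.216): print(z,proj(c,(.4487,-.2272,z),T))
for p in [(0.4477,-.2257),(.46,-.1025),(.469,.043),(.5515,.1866)]: print(p,proj(c,(*p,.06),T))
for p in [(0.6359,.0088),(.6214,-.0952),(.6085,-.1994)]: print(p,proj(c,(*p,.02),T))
a=d["im"][140:240,220:330,::-1];cv2.imwrite("pics/w1c.png",cv2.resize(a,None,fx=6,fy=6,interpolation=cv2.INTER_CUBIC))
```

```text
[ 0.5267069  -0.22596156  0.38495497]
0 [279.25256703 181.35813305]
0.06 [279.44687157 191.72447105]
0.19 [280.23486442 233.76466279]
0.216 [280.52054313 249.00590276]
(0.4477, -0.2257) [278.14995554 192.57233712]
(0.46, -0.1025) [170.3882897  182.49986973]
(0.469, 0.043) [ 41.54627087 175.18800269]
(0.5515, 0.1866) [-112.49261141   98.39825499]
(0.6359, 0.0088) [65.34400745 19.11853301]
(0.6214, -0.0952) [160.9145773   33.46884032]
(0.6085, -0.1994) [254.36291728  45.90106706]
```

View pics/w1c.png

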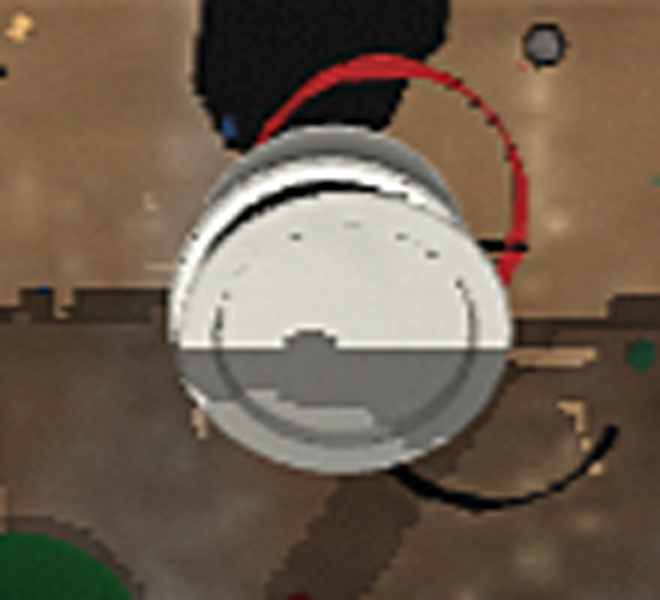

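Run:
```python
from h import *
d=np.load("w1.npz");K=d["K"];c=dict(fx=K[0],fy=K[0],cx=K[1],cy=K[2]);T=d["T"]
g=cv2.cvtColor(d["im"],cv2.COLOR_RGB2GRAY)
for x,y in [(.449,-.2245),(.447,-.226)]:
  for z in (0,.056):
    th=np.linspace(0,2*np.pi,720);P=np.array([proj(c,(x+.032*np.cos(t),y+.032*np.sin(t),z),T) for t in th])
    P=(P-[220,140])*6+2.5
    print(x,y,z,"left",P[P[:,0].argmin()].round(),"right",P[P[:,0].argmax()].round(),"top",P[P[:,1].argmin()].round(),"bot",P[P[:,1].argmax()].round())
# green tin, eraser
```

```text
0.449 -0.2245 0 left [204. 247.] right [488. 247.] top [345. 106.] bot [346. 386.]
0.449 -0.2245 0.056 left [181. 302.] right [510. 302.] top [344. 142.] bot [345. 463.]
0.447 -0.226 0 left [211. 255.] right [495. 254.] top [352. 115.] bot [353. 394.]
0.447 -0.226 0.056 left [189. 312.] right [517. 312.] top [352. 152.] bot [353. 472.]
```

>>> {"op": "drive_tool", "data": {"increments": [[0,-0.1,0.1,-1,0,0,0.12],[0,-0.1,0.1,-2.4,0,0,0.24],[0,-0.1,0.1,-3.6,0,0,0.36],[0,-0.1,0.1,-4.6,0,0,0.4],[0,-0.1,0.1,-5.4,0,0,0.4],[0,-0.1,0.1,-6.1,0,0,0.4],[0,-0.1,0.1,-6.6,0,0,0.4],[0,-0.1,0.1,-6.8,0,0,0.4],[0,-0.1,0.1,-6.8,0,0,0.4],[0,-0.1,0.1,-6.8,0,0,0.4]], "squeeze": 25}}

```text
t: 2.57
tool_pos: [0.4469, -0.2239, 0.0467]
orientation: [3.079, 0.621, 0.0]
force: [-0.2, -0.7, 0.3]
opening: 0.0933
```

```bash
python3 look.py w2
```

```text
{'t': 2.5667, 'q': [-0.567, 0.0139, 1.9331, 0.0, 1.1944, 0.6057], 'tool_pos': [0.4469, -0.2239, 0.0467], 'orientation': [3.0795, 0.6211, 0.0002], 'force': [-0.247, -0.7136, 0.3214], 'wrist_torque': [-0.0085, -0.0164, 0.0073], 'opening': 0.0933}
```

View pics/w2.png

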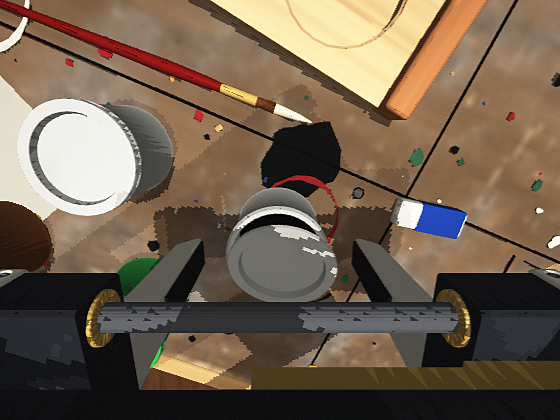

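>>> {"op": "drive_tool", "data": {"increments": [[0.2,0,0,0,0,0,0],[0.4,0,0,0,0,0,0],[0.6,0,0,0,0,0,0],[1,0,0,0,0,0,0],[1,0,0,0,0,0,0],[1,0,0,0,0,0,0],[1,0,0,0,0,0,0],[1,0,0,0,0,0,0]], "squeeze": 25}}

```text
t: 3.28
tool_pos: [0.4473, -0.2238, 0.0468]
orientation: [3.078, 0.622, 0.001]
force: [0.4, -1.6, 4.2]
opening: 0.064
```

```bash
python3 look.py w3
```

```text
{'t': 3.2833, 'q': [-0.5662, 0.0137, 1.9332, -0.0002, 1.1936, 0.6058], 'tool_pos': [0.4473, -0.2238, 0.0468], 'orientation': [3.0785, 0.6221, 0.001], 'force': [0.427, -1.5914, 4.1596], 'wrist_torque': [-0.1852, 0.0161, 0.0265], 'opening': 0.064}
```

View pics/w3.png

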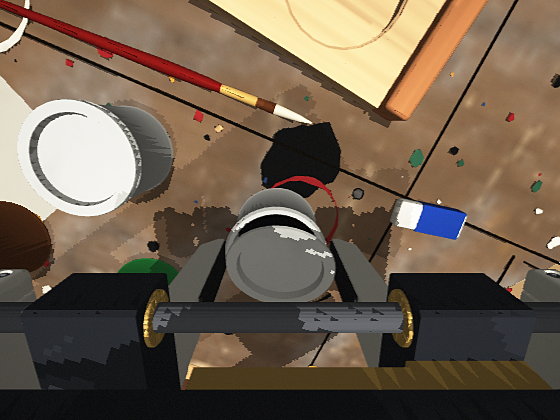

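>>> {"op": "drive_tool", "data": {"increments": [[1,0,0,0.2,0,0,0],[1,0,0,0.6,0,0,0],[1,0,0,1.2,0,0,0],[1,0,0,2,0,0,0],[1,0,0,3,0,0,0],[1,0,0,4,0,0,0],[1,0,0,5,0,0,0],[1,0,0,5.8,0,0,0],[1,0,0,6.4,0,0,0],[1,0,0,6.8,0,0,0],[1,0,0,7,0,0,0],[1,0,0,7,0,0,0],[1,0,0,7,0,0,0]], "squeeze": 25}}

```text
t: 4.42
tool_pos: [0.4465, -0.2231, 0.2203]
orientation: [-3.078, -0.622, 0.002]
force: [-0.6, 0.5, -4.9]
opening: 0.064
```

```bash
python3 look.py w4
```

```text
{'t': 4.4167, 'q': [-0.5661, -0.1455, 1.7553, 0.0001, 1.5332, 0.6058], 'tool_pos': [0.4465, -0.2231, 0.2203], 'orientation': [-3.0783, -0.6221, 0.0016], 'force': [-0.6033, 0.4978, -4.9141], 'wrist_torque': [-0.031, 0.0574, 0.0404], 'opening': 0.064}
```

View pics/w4.png

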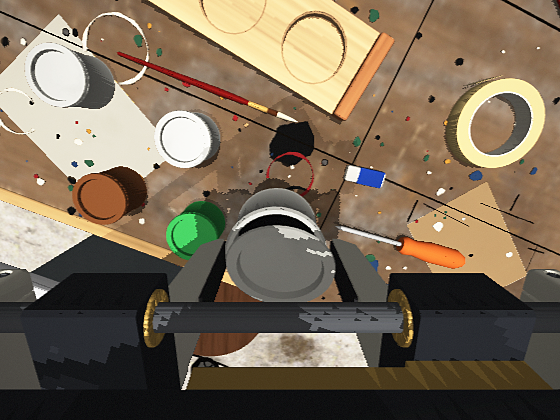

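>>> {"op": "drive_tool", "data": {"increments": [[1,0,0.3,0,0,0,0],[1,0.1,0.9,0,0,0,-0.03],[1,0.2,1.8,0,0,0,-0.06],[1,0.3,3,0,0,0,-0.1],[1,0.4,4.4,0,0,0,-0.13],[1,0.5,5.9,0,0,0,-0.16],[1,0.6,7.4,0,0,0,-0.19],[1,0.7,8.9,0,0,0,-0.22],[1,0.9,10.4,0,0,0,-0.25],[1,1,11.9,0,0,0,-0.28],[1,1.1,13.4,0,0,0,-0.31],[1,1.2,14.9,0,0,0,-0.34],[1,1.4,16.4,0,0,0,-0.36],[1,1.5,17.9,0,0,0,-0.38],[1,1.6,19.3,0,0,0,-0.4],[1,1.7,20.6,0,0,0,-0.4],[1,1.8,21.6,0,0,0,-0.4],[1,1.9,22.4,0,0,0,-0.4],[1,1.9,22.8,0,0,0,-0.4],[1,1.9,23,0,0,0,-0.4]]}}

```text
t: 6.13
tool_pos: [0.4933, 0.3529, 0.2198]
orientation: [3.141, 0.001, -0.003]
force: [-0.1, -0.4, -3.9]
opening: 0.0643
```

>>> {"op": "drive_tool", "data": {"increments": [[1,0,0,0,0,0,0],[1,0,0,0,0,0,0]]}}

```text
t: 6.3
tool_pos: [0.4942, 0.3508, 0.2208]
orientation: [3.141, -0.002, -0.001]
force: [-0.2, -0.1, -4.0]
opening: 0.0642
```

```bash
python3 look.py w5
```

```text
{'t': 6.3, 'q': [0.533, 0.1458, 1.4631, -0.0005, 1.5338, 2.1052], 'tool_pos': [0.4942, 0.3508, 0.2208], 'orientation': [3.1406, -0.0022, -0.0012], 'force': [-0.1746, -0.1055, -4.0278], 'wrist_torque': [0.0362, 0.0133, -0.0017], 'opening': 0.0642}
```

View pics/w5.png

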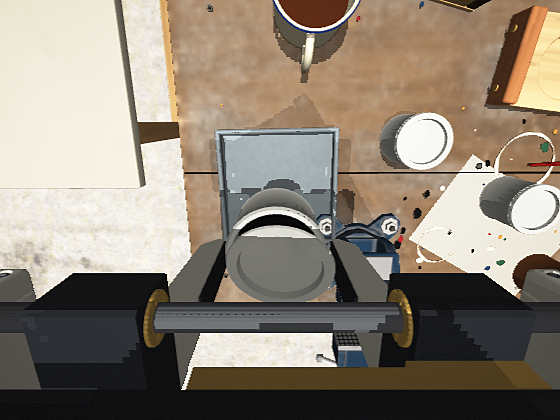

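Run:
```python
from h import *
d=np.load("w5.npz");K=d["K"];c=dict(fx=K[0],fy=K[0],cx=K[1],cy=K[2]);T=d["T"]
for p in [(216,130),(339.5,127.5)]: print(ray(c,*p,.025,T).round(4))
for z in (.05,.1,.13): print(z,ray(c,340,243,z,T).round(3),ray(c,370,240,z,T).round(3))
a=d["im"][190:300,290:430,::-1];cv2.imwrite("pics/w5c.png",cv2.resize(a,None,fx=5,fy=5,interpolation=cv2.INTER_CUBIC))
```

```text
[0.562  0.4277 0.025 ]
[0.5646 0.2774 0.025 ]
0.05 [0.423 0.274 0.05 ] [0.428 0.236 0.05 ]
0.1 [0.445 0.285 0.1  ] [0.449 0.253 0.1  ]
0.13 [0.459 0.292 0.13 ] [0.462 0.263 0.13 ]
```

View pics/w5c.png

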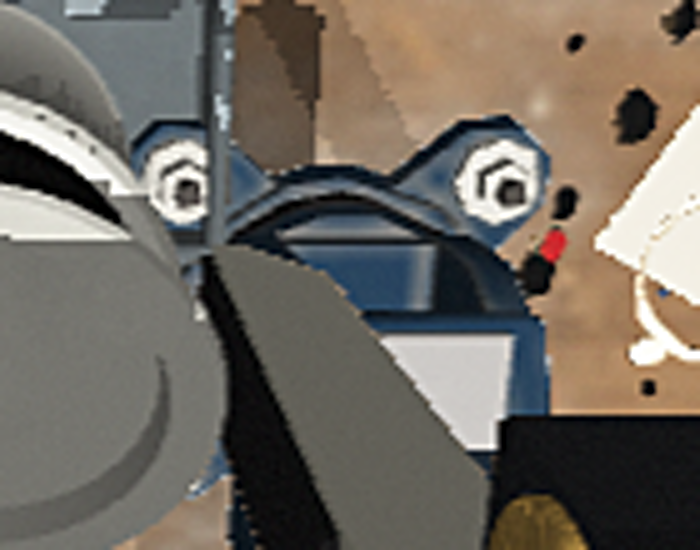

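Run:
```python
from plant import robot
from h import *
d=np.load("w5.npz");K=d["K"];c=dict(fx=K[0],fy=K[0],cx=K[1],cy=K[2]);T=d["T"]
t=robot.read_camera("top");Tt=camT(t)
for z in np.arange(.02,.18,.02): print(round(z,2),ray(t,171,272,z,Tt)[:2].round(3),ray(c,379,253,z,T)[:2].round(3))
```

```text
0.02 [0.424 0.253] [0.395 0.211]
0.04 [0.424 0.248] [0.405 0.219]
0.06 [0.425 0.244] [0.414 0.226]
0.08 [0.426 0.24 ] [0.424 0.234]
0.1 [0.427 0.235] [0.433 0.242]
0.12 [0.428 0.231] [0.443 0.249]
0.14 [0.428 0.227] [0.453 0.257]
0.16 [0.429 0.223] [0.462 0.265]
```

>>> {"op": "drive_tool", "data": {"increments": [[1,0,0,-0.3,0,0,0],[1,0,0,-0.9,0,0,0],[1,0,0,-1.8,0,0,0],[1,0,0,-2.8,0,0,0],[1,0,0,-3.8,0,0,0],[1,0,0,-4.7,0,0,0],[1,0,0,-5.4,0,0,0],[1,0,0,-5.9,0,0,0],[1,0,0,-6.2,0,0,0],[1,0,0,-6.4,0,0,0],[1,0,0,-6.5,0,0,0],[1,0,0,-6.6,0,0,0],[1,0,0,-6.66,0,0,0],[1,0,0,-6.72,0,0,0],[1,0,0,-6.76,0,0,0],[1,0,0,-6.8,0,0,0],[1,0,0,-6.8,0,0,0]]}}

```text
t: 7.82
tool_pos: [0.4945, 0.3517, 0.0513]
orientation: [-3.142, 0.002, -0.0]
force: [-0.1, 0.1, -4.3]
opening: 0.0638
```

Still hanging (−4.3 N); about 1.5 mm more.

>>> {"op": "drive_tool", "data": {"increments": [[1,0,0,-0.03,0,0,0],[1,0,0,-0.06,0,0,0],[1,0,0,-0.08,0,0,0],[1,0,0,-0.08,0,0,0]]}}

```text
t: 8.15
tool_pos: [0.4946, 0.3517, 0.0498]
orientation: [-3.141, 0.002, -0.001]
force: [-2.4, -0.5, 1.2]
opening: 0.0642
```

>>> {"op": "drive_tool", "data": {"increments": [[0.28,0,0,0,0,0,0],[0.25,0,0,0,0,0,0],[0.2,0,0,0,0,0,0],[0.16,0,0,0,0,0,0],[0.16,0,0,0,0,0,0],[0.16,0,0,0,0,0,0],[0.16,0,0,0,0,0,0]]}}

```text
t: 8.73
tool_pos: [0.4945, 0.3517, 0.0493]
orientation: [-3.142, 0.002, -0.0]
force: [-0.3, 0.3, -0.5]
opening: 0.078
```

```bash
python3 look.py w6
```

```text
{'t': 8.7333, 'q': [0.5337, 0.2847, 1.6273, 0.0, 1.2295, 2.1056], 'tool_pos': [0.4945, 0.3517, 0.0493], 'orientation': [-3.1415, 0.0018, -0.0001], 'force': [-0.2956, 0.2926, -0.4911], 'wrist_torque': [0.0913, 0.022, -0.0407], 'opening': 0.078}
```

View pics/w6.png

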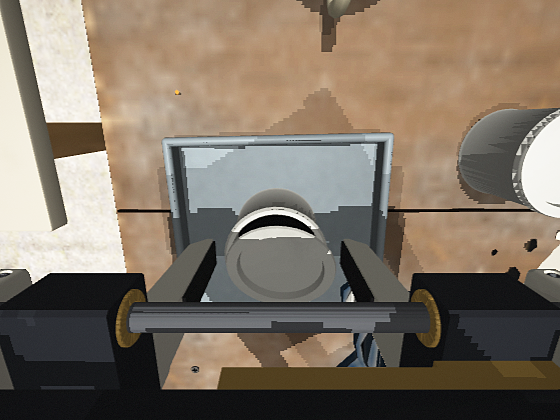

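>>> {"op": "drive_tool", "data": {"increments": [[0.16,0,0,0.2,0,0,0],[0.16,0,0,0.8,0,0,0],[0.16,0,0,1.8,0,0,0],[0.16,0,0,3.2,0,0,0],[0,0,0,4.6,0,0,0],[0,0.6,-1.6,5.8,0,0,0],[0,1.2,-3.2,6.4,0,0,0],[0,1.8,-4.8,6.8,0,0,0],[0,2.2,-6,6.8,0,0,0],[0,2.3,-6.6,6.8,0,0,0],[0,2.3,-6.6,6.8,0,0,0],[0,2.3,-6.6,6.8,0,0,0]]}}

```text
t: 9.78
tool_pos: [0.5523, 0.1856, 0.2197]
orientation: [-3.141, 0.006, -0.001]
force: [-1.0, 0.5, -0.3]
opening: 0.0928
```

```bash
python3 look.py w7
python3 - <<'E'
from plant import robot
import cv2
c=robot.read_camera("top");cv2.imwrite("pics/top7.png",c["image"][:,:,::-1])
E
```

```text
{'t': 9.7833, 'q': [0.2361, 0.0816, 1.5341, 0.0003, 1.5254, 1.8107], 'tool_pos': [0.5523, 0.1856, 0.2197], 'orientation': [-3.1411, 0.0061, -0.0007], 'force': [-0.9582, 0.4827, -0.3278], 'wrist_torque': [0.0343, -0.0239, 0.0658], 'opening': 0.0928}
```

View pics/w7.png

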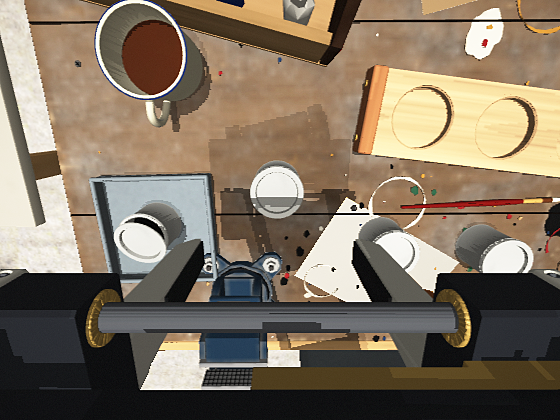

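View pics/top7.png

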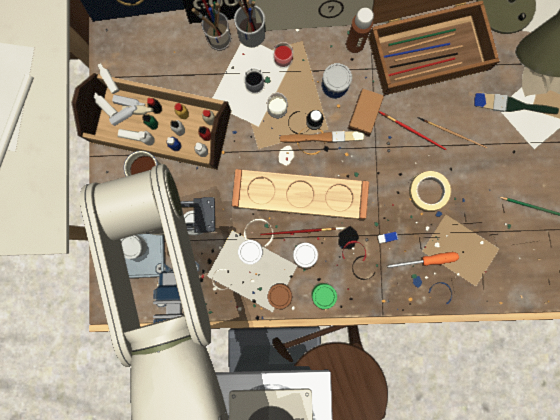

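```bash
cat > lid.py <<'E'
import sys
from h import *
n,u,v,r,z=sys.argv[1],*map(float,sys.argv[2:6])
d=np.load(n+".npz");K=d["K"];c=dict(fx=K[0],fy=K[0],cx=K[1],cy=K[2]);T=d["T"]
g=cv2.cvtColor(d["im"],cv2.COLOR_RGB2GRAY)
u0,v0,w=int(u),int(v),int(r*1.7)
a=d["im"][v0-w:v0+w,u0-w:u0+w,::-1];f=600/(2*w)
a=cv2.resize(a,None,fx=f,fy=f,interpolation=cv2.INTER_CUBIC)
h=cv2.HoughCircles(cv2.GaussianBlur(cv2.cvtColor(a,cv2.COLOR_BGR2GRAY),(9,9),2),cv2.HOUGH_GRADIENT,1.5,30,param1=80,param2=30,minRadius=int(.8*r*f),maxRadius=int(1.25*r*f))
if h is not None:
    for i,(x,y,rr) in enumerate(h[0][:3]):
        uu,vv=u0-w+(x+.5)/f-.5,v0-w+(y+.5)/f-.5
        D=np.linalg.norm(ray(c,uu,vv,z,T)-T[:3,3]); 
        print(round(uu,1),round(vv,1),"r mm",round(rr/f/K[0]*((T[:3,:3].T@(ray(c,uu,vv,z,T)-T[:3,3]))[2])*1000,1),ray(c,uu,vv,z,T).round(4))
        cv2.circle(a,(int(x),int(y)),int(rr),[(0,0,255),(0,255,0),(255,0,0)][i],1)
cv2.imwrite("pics/%s_lid%d.png"%(n,u0),a)
E
python3 lid.py w7 277 192 27 .06; python3 lid.py w7 421 117 30 .02;python3 lid.py w7 505 127 30 .02
```

```text
276.5 191.9 r mm 30.8 [0.5513 0.1892 0.06  ]
278.9 188.1 r mm 35.9 [0.5559 0.1862 0.06  ]
272.6 196.0 r mm 37.0 [0.5465 0.1937 0.06  ]
415.1 112.4 r mm 43.4 [0.64  0.021 0.02 ]
423.8 117.2 r mm 37.6 [0.6343 0.0097 0.02  ]
426.1 111.1 r mm 29.8 [0.6414 0.0079 0.02  ]
497.8 120.3 r mm 44.4 [ 0.6303 -0.081   0.02  ]
508.8 128.5 r mm 38.1 [ 0.6206 -0.0965  0.02  ]
509.0 122.9 r mm 32.1 [ 0.6272 -0.0954  0.02  ]
```

View pics/w7_lid277.png

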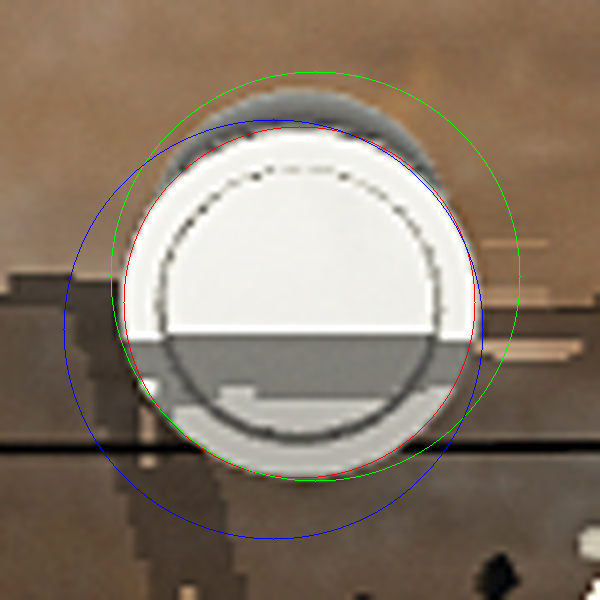

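View pics/w7_lid421.png

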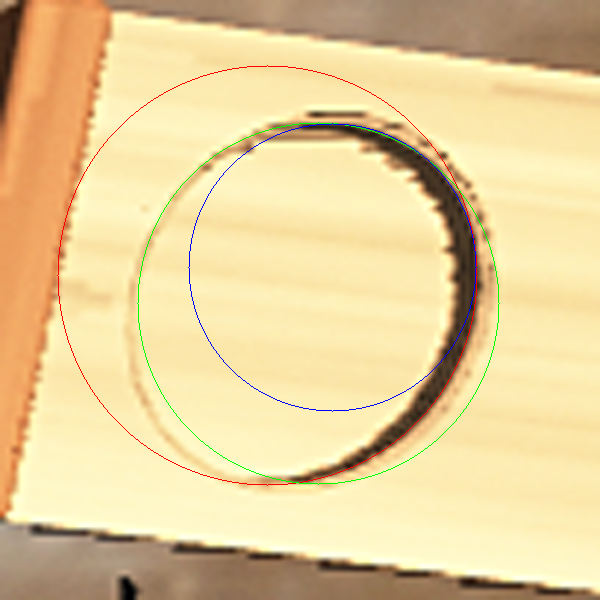

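>>> {"op": "drive_tool", "data": {"increments": [[0,0,0.1,0,0,0,0.12],[0,0,0.1,0,0,0,0.24],[0,0,0.1,0,0,0,0.36],[0,0,0.1,0,0,0,0.48],[0,0,0.1,0,0,0,0.6],[0,0,0.1,0,0,0,0.72],[0,0,0.1,-0.6,0,0,0.84],[0,0,0.1,-1.4,0,0,0.96],[0,0,0.1,-2.4,0,0,1.08],[0,0,0.1,-3.4,0,0,1.2],[0,0,0.1,-4.4,0,0,1.32],[0,0,0.1,-5.3,0,0,1.44],[0,0,0.1,-6,0,0,1.44],[0,0,0.1,-6.5,0,0,1.44],[0,0,0.1,-6.8,0,0,1.44],[0,0,0.1,-6.8,0,0,1.44],[0,0,0.1,-6.8,0,0,1.44]]}}

```text
t: 11.3
tool_pos: [0.552, 0.1898, 0.0497]
orientation: [-2.363, -2.07, -0.0]
force: [-0.1, 0.7, -0.1]
opening: 0.0932
```

```bash
python3 look.py w8
```

```text
{'t': 11.3, 'q': [0.2432, 0.2267, 1.6953, 0.0001, 1.2194, 0.375], 'tool_pos': [0.552, 0.1898, 0.0497], 'orientation': [-2.3629, -2.0703, -0.0003], 'force': [-0.14, 0.6837, -0.1076], 'wrist_torque': [-0.0527, -0.0892, 0.0205], 'opening': 0.0932}
```

View pics/w8.png

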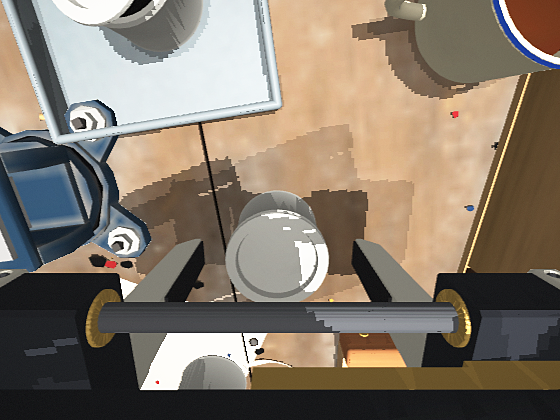

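>>> {"op": "drive_tool", "data": {"increments": [[0.2,0,0,0,0,0,0],[0.4,0,0,0,0,0,0],[0.6,0,0,0,0,0,0],[1,0,0,0,0,0,0],[1,0,0,0,0,0,0],[1,0,0,0,0,0,0],[1,0,0,0,0,0,0],[1,0,0,0.2,0,0,0],[1,0,0,0.6,0,0,0],[1,0,0,1.2,0,0,0],[1,0,0,2,0,0,0],[1,0,0,2.8,0,0,0],[1,0,0,3.4,0,0,0],[1,0,0,3.8,0,0,0],[1,0,0,4,0,0,0],[1,0,0,4,0,0,0],[1,0,0,4,0,0,0],[1,0,0,4,0,0,0]], "squeeze": 25}}

```text
t: 12.85
tool_pos: [0.5511, 0.1889, 0.1478]
orientation: [-2.362, -2.069, 0.003]
force: [-0.1, 0.9, -1.8]
opening: 0.062
```

```bash
cat > heft.py <<'E'
from plant import robot
from h import *
F=[];M=[];J=[]
for i in range(12):
    s=robot.read_state();F.append(s["force"]);M.append(s["wrist_torque"]);J.append(s["joint_torque"]);robot.read_camera("top")
F=np.array(F);print("t",s["t"],"F mean",F.mean(0).round(2),"sd",F.std(0).round(2),"M",np.mean(M,0).round(3),"J",np.mean(J,0).round(2),"q",np.round(s["q"],3),"pos",np.round(s["tool_pos"],4),"open",s["opening"])
E
python3 heft.py; python3 look.py w9
```

```text
t 13.4 F mean [-0.04  0.17 -1.87] sd [0.56 0.5  0.27] M [-0.033 -0.075  0.01 ] J [ 0.000e+00 -5.558e+01 -4.888e+01  7.000e-02 -1.000e-02 -0.000e+00] q [0.242 0.126 1.616 0.    1.399 0.374] pos [0.5519 0.1891 0.1492] open 0.06254671774111677
{'t': 13.45, 'q': [0.2422, 0.1261, 1.6162, 0.0, 1.3992, 0.3742], 'tool_pos': [0.552, 0.1891, 0.1493], 'orientation': [2.3631, 2.0701, 0.0001], 'force': [-0.6103, -0.0979, -2.3706], 'wrist_torque': [-0.0466, -0.0634, 0.0233], 'opening': 0.0621}
```

View pics/w9.png

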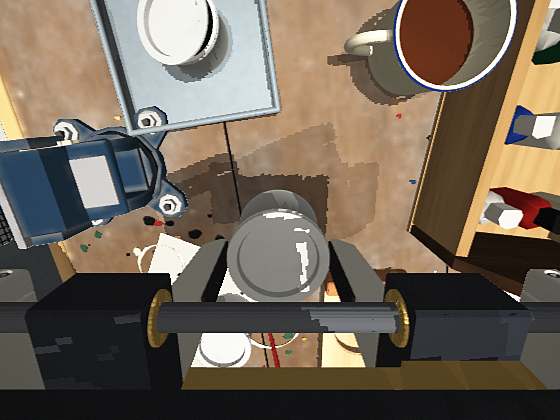

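```bash
python3 lid.py w9 278 255 50 .1593
python3 - <<'E'
from h import *
d=np.load("w9.npz");K=d["K"];c=dict(fx=K[0],fy=K[0],cx=K[1],cy=K[2]);T=d["T"]
for z in (.16,.1): print(proj(c,(.552,.1891,z),T))
E
```

```text
277.4 265.5 r mm 32.7 [0.5502 0.1855 0.1593]
283.0 256.6 r mm 28.1 [0.5543 0.1909 0.1593]
277.4 230.2 r mm 24.0 [0.5533 0.2082 0.1593]
[279.56780039 260.30776243]
[279.12861812 225.87066443]
```

View pics/w9_lid278.png

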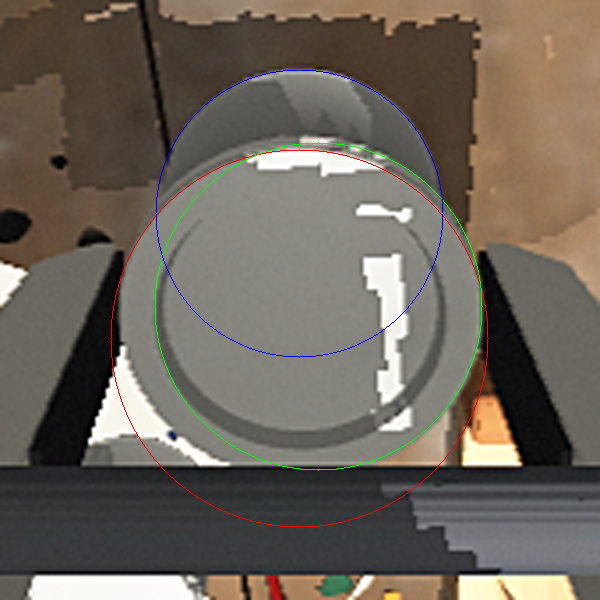

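Run:
```python
from h import *
d=np.load("w9.npz");K=d["K"];c=dict(fx=K[0],fy=K[0],cx=K[1],cy=K[2]);T=d["T"]
for v in (256,257,258): print(ray(c,277.7,v,.1593,T).round(4))
th=np.linspace(0,2*np.pi,720)
f=600/170
for dy in (0,.002):
  for dx in (0,-.001):
    P=np.array([proj(c,(.552+dx+.032*np.cos(t),.1891+dy+.032*np.sin(t),.1593),T) for t in th]);P=(P-[278-85-.5,255-85-.5])*f
    print(dx,dy,P.min(0).round(),P.max(0).round())
```

```text
[0.5512 0.1917 0.1593]
[0.5511 0.1911 0.1593]
[0.551  0.1904 0.1593]
0 0 [120. 140.] [494. 480.]
-0.001 0 [114. 141.] [489. 481.]
0 0.002 [118. 128.] [493. 470.]
-0.001 0.002 [112. 129.] [488. 471.]
```

>>> {"op": "drive_tool", "data": {"increments": [[1,0.1,-0.3,0,0,0,0],[1,0.4,-0.9,0,0,0,0],[1,0.8,-1.8,0,0,0,0],[1,1.4,-3,0,0,0,0],[1,2,-4.2,0,0,0,0],[1,2.6,-5.4,0,0,0,0],[1,3,-6.3,0,0,0,0],[1,3.25,-6.9,0,0,0,0],[1,3.35,-7.2,0,0,0,0],[1,3.35,-7.25,-0.3,0,0,0],[1,3.35,-7.25,-0.8,0,0,0],[1,3.35,-7.25,-1.4,0,0,0],[1,3.35,-7.25,-1.8,0,0,0],[1,3.35,-7.25,-2,0,0,0],[1,3.35,-7.25,-2,0,0,0]]}}

```text
t: 14.75
tool_pos: [0.6338, 0.0091, 0.0966]
orientation: [-2.359, -2.07, 0.004]
force: [-0.1, -0.7, -2.2]
opening: 0.0621
```

```bash
python3 look.py w10;  python3 - <<'E'
from plant import robot
import cv2
for n in ("top","scene"):
    c=robot.read_camera(n);a=c["image"][150:240,200:400,::-1];cv2.imwrite("pics/%s10.png"%n,cv2.resize(a,None,fx=4,fy=4,interpolation=cv2.INTER_CUBIC))
E
```

```text
{'t': 14.75, 'q': [-0.0665, 0.3061, 1.5088, 0.0002, 1.3306, 0.0639], 'tool_pos': [0.6338, 0.0091, 0.0966], 'orientation': [-2.3594, -2.0699, 0.0043], 'force': [-0.0957, -0.696, -2.231], 'wrist_torque': [-0.0234, -0.0494, 0.0523], 'opening': 0.0621}
```

View pics/w10.png

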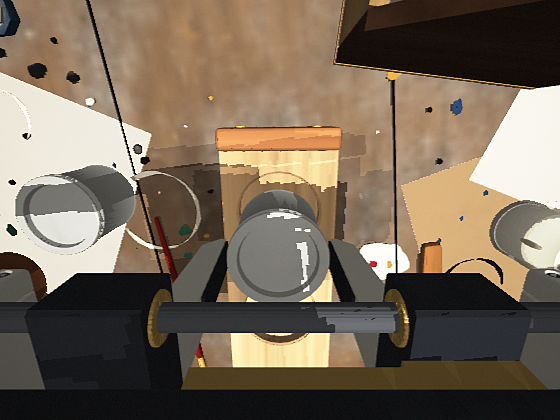

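View pics/scene10.png

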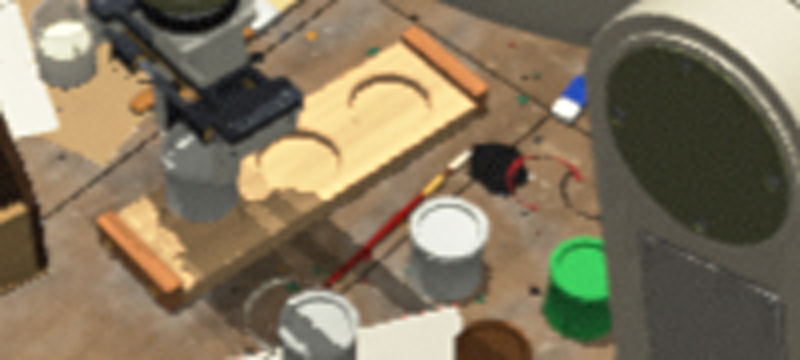

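Run:
```python
from h import *
d=np.load("w10.npz");K=d["K"];c=dict(fx=K[0],fy=K[0],cx=K[1],cy=K[2]);T=d["T"]
s1=np.array([.6351,.0086]);e=np.array([.1296,.9916]);ex=np.array([e[1],-e[0]]);s2=s1-.105*e
print("rim",proj(c,(*(s1+.036*e),.02),T))
for sx in(-1,1): print("cleat outer top",proj(c,(*(s2+.161*e+sx*.05*ex),.032),T))
print("seat c",proj(c,(*s1,.02),T))
g=d["im"][150:200,200:360,::-1];cv2.imwrite("pics/w10c.png",cv2.resize(g,None,fx=5,fy=5,interpolation=cv2.INTER_CUBIC))
a=d["im"][110:200,200:360,::-1];cv2.imwrite("pics/w10c.png",cv2.resize(a,None,fx=5,fy=5,interpolation=cv2.INTER_CUBIC))
```

```text
rim [280.88238139 175.71877154]
cleat outer top [218.42157702 153.65633105]
cleat outer top [343.74117302 153.57719404]
seat c [280.80346162 215.6401522 ]
```

View pics/w10c.png

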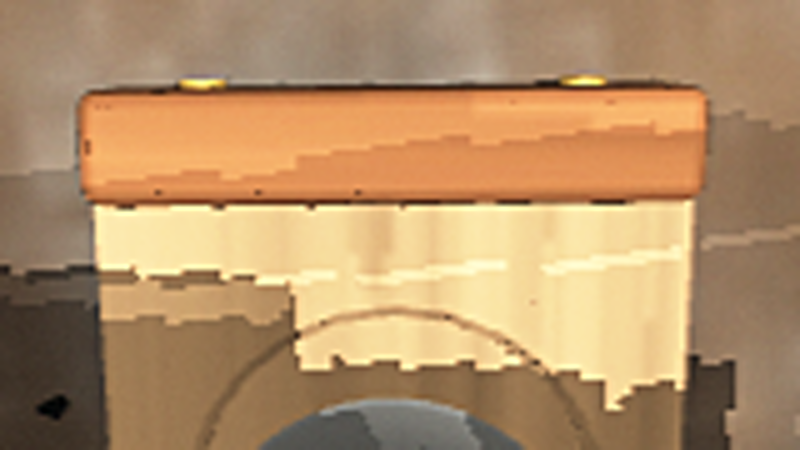

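Run:
```python
from h import *
d=np.load("w10.npz");K=d["K"];c=dict(fx=K[0],fy=K[0],cx=K[1],cy=K[2]);T=d["T"]
e=np.array([.1296,.9916])
a=ray(c,279.3,190,.0469,T)[:2]-.032*e; b=ray(c,279.3,171.6,.02,T)[:2]-.036*e
print("tin",a,"seat",b,b-a)
p=ray(c,279.2,150,.032,T)[:2]-.056*e; print("seat from cleat",p)
for n in ("top",):
    t=cv2.imread("pics/top10.png");cv2.imwrite("pics/top10b.png",t)
```

```text
tin [0.63343552 0.0065028 ] seat [0.63421407 0.01230053] [0.00077855 0.00579773]
seat from cleat [0.63402449 0.01161059]
```

View pics/top10.png

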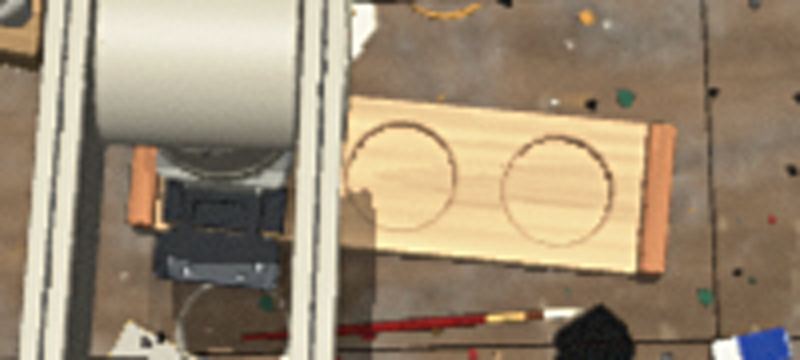

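>>> {"op": "drive_tool", "data": {"increments": [[1,0,0.05,-0.3,0,0,0],[1,0,0.1,-0.7,0,0,0],[1,0,0.1,-0.9,0,0,0],[1,0,0.1,-0.9,0,0,0],[1,0,0.1,-0.9,0,0,0],[1,0,0.1,-0.9,0,0,0]]}}

```text
t: 15.4
tool_pos: [0.6357, 0.0103, 0.0767]
orientation: [-2.363, -2.07, 0.0]
force: [-0.3, 0.0, -1.7]
opening: 0.0624
```

```bash
python3 look.py w11;  python3 - <<'E'
from h import *
d=np.load("w11.npz");a=d["im"][130:290,200:360,::-1];cv2.imwrite("pics/w11c.png",cv2.resize(a,None,fx=3.75,fy=3.75,interpolation=cv2.INTER_CUBIC))
E
```

```text
{'t': 15.4, 'q': [-0.0644, 0.3269, 1.522, 0.0, 1.2929, 0.0677], 'tool_pos': [0.6357, 0.0103, 0.0767], 'orientation': [-2.3631, -2.0699, 0.0002], 'force': [-0.2991, 0.0334, -1.7499], 'wrist_torque': [-0.0698, -0.0719, 0.0328], 'opening': 0.0624}
```

View pics/w11c.png

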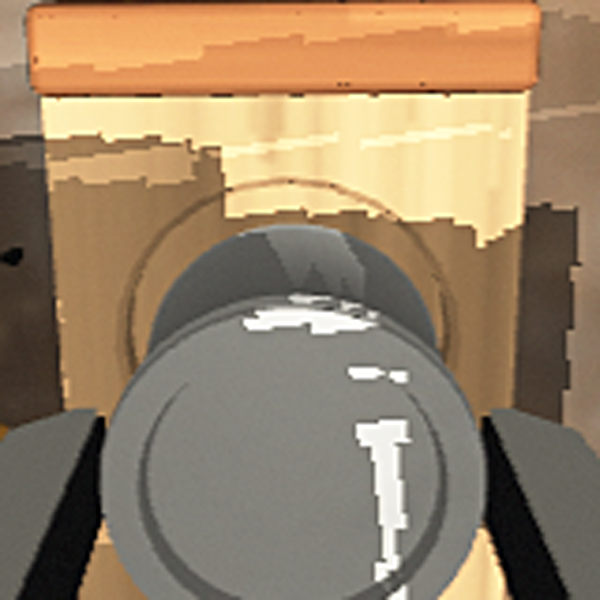

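Run:
```python
from h import *
d=np.load("w11.npz");K=d["K"];c=dict(fx=K[0],fy=K[0],cx=K[1],cy=K[2]);T=d["T"]
e=np.array([.1296,.9916]);q=lambda x,y:(200+(x+.5)/3.75-.5,130+(y+.5)/3.75-.5)
a=ray(c,*q(293,227),.027,T)[:2]-.032*e; b=ray(c,*q(288,180),.02,T)[:2]-.036*e
print("tin",a,"seat",b,b-a)
print("cleat seat",ray(c,*q(286,95),.032,T)[:2]-.056*e)
# model silhouettes
th=np.linspace(0,2*np.pi,720);f=3.75
def ext(x,y,r,z):
    P=np.array([proj(c,(x+r*np.cos(t),y+r*np.sin(t),z),T) for t in th]);P=(P-[199.5,129.5])*f-.5
    return P.min(0).round(),P.max(0).round()
print("seat top model",ext(.6351,.0086,.036,.02)); print("tin bottom",ext(.6357,.0103,.032,.027)); print("lid",ext(.6357,.0103,.032,.087))
```

```text
tin [0.63432197 0.0076656 ] seat [0.63388345 0.01227201] [-0.00043852  0.00460641]
cleat seat [0.63350282 0.01134142]
seat top model (array([133., 196.]), array([460., 504.]))
tin bottom (array([149., 214.]), array([448., 496.]))
lid (array([101., 298.]), array([499., 660.]))
```

>>> {"op": "drive_tool", "data": {"increments": [[1,0,0.05,0,0,0,0],[1,0,0.1,-0.1,0,0,0],[1,0,0.1,-0.2,0,0,0],[1,0,0.1,-0.3,0,0,0],[1,0,0.1,-0.4,0,0,0],[1,0,0.1,-0.5,0,0,0],[1,0,0.1,-0.55,0,0,0],[1,0,0.1,-0.55,0,0,0]]}}

```text
t: 16.12
tool_pos: [0.6353, 0.0129, 0.0623]
orientation: [-2.363, -2.07, 0.001]
force: [0.7, 0.8, -1.5]
opening: 0.062
```

```bash
python3 look.py w12;  python3 - <<'E'
from h import *
d=np.load("w12.npz");a=d["im"][130:290,200:360,::-1];cv2.imwrite("pics/w12c.png",cv2.resize(a,None,fx=3.75,fy=3.75,interpolation=cv2.INTER_CUBIC))
E
```

```text
{'t': 16.1167, 'q': [-0.0604, 0.342, 1.5313, 0.0, 1.2693, 0.0716], 'tool_pos': [0.6353, 0.0129, 0.0623], 'orientation': [-2.3626, -2.0696, 0.0011], 'force': [0.6543, 0.8457, -1.5458], 'wrist_torque': [-0.0876, -0.0581, 0.0204], 'opening': 0.062}
```

View pics/w12c.png

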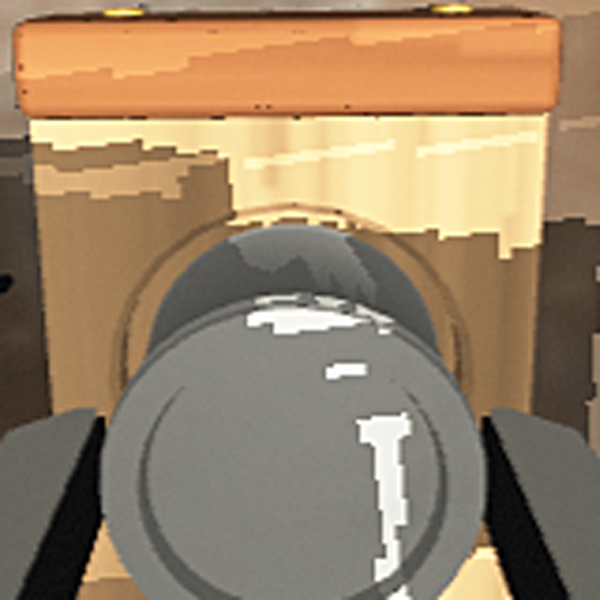

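>>> {"op": "drive_tool", "data": {"increments": [[1,0,0,-0.05,0,0,0],[1,0,0,-0.1,0,0,0],[1,0,0,-0.14,0,0,0],[1,0,0,-0.17,0,0,0],[1,0,0,-0.17,0,0,0],[1,0,0,-0.17,0,0,0]]}}

```text
t: 16.67
tool_pos: [0.6356, 0.0128, 0.0587]
orientation: [-2.363, -2.07, 0.0]
force: [-0.4, -0.3, -1.6]
opening: 0.0622
```

>>> {"op": "drive_tool", "data": {"increments": [[1,0,0,-0.03,0,0,0],[1,0,0,-0.05,0,0,0],[1,0,0,-0.05,0,0,0],[1,0,0,-0.05,0,0,0]]}}

```text
t: 17.0
tool_pos: [0.6358, 0.0129, 0.0576]
orientation: [2.363, 2.07, 0.0]
force: [0.1, -0.6, -1.6]
opening: 0.0622
```

>>> {"op": "drive_tool", "data": {"increments": [[1,0,0,-0.02,0,0,0],[1,0,0,-0.04,0,0,0],[1,0,0,-0.04,0,0,0],[1,0,0,-0.04,0,0,0]]}}

```text
t: 17.33
tool_pos: [0.6358, 0.0128, 0.0575]
orientation: [2.363, 2.07, 0.0]
force: [-4.4, -0.4, 6.5]
opening: 0.0619
```

>>> {"op": "drive_tool", "data": {"increments": [[0.32,0,0,0,0,0,0],[0.29,0,0,0,0,0,0],[0.26,0,0,0,0,0,0],[0.22,0,0,0,0,0,0],[0.15,0,0,0,0,0,0],[0.1,0,0,0,0,0,0],[0.1,0,0,0,0,0,0]]}}

```text
t: 17.92
tool_pos: [0.6357, 0.0129, 0.0564]
orientation: [-2.363, -2.07, 0.0]
force: [-0.5, 0.3, 0.5]
opening: 0.0827
```

>>> {"op": "drive_tool", "data": {"increments": [[0.1,0,0,0.2,0,0,0],[0.1,0,0,0.8,0,0,0],[0.1,0,0,1.8,0,0,0],[0,0,0,3,0,0,0],[0,0,0,4.2,0,0,0],[0,0,0,5.2,0,0,0],[0,0,0,5.8,0,0,0],[0,0,0,6,0,0,0],[0,0,0,6,0,0,0]]}}

```text
t: 18.67
tool_pos: [0.6368, 0.0128, 0.2087]
orientation: [2.361, 2.068, 0.004]
force: [-0.8, -0.8, -0.1]
opening: 0.0932
```

```bash
python3 look.py w13; python3 heft.py
```

```text
{'t': 18.6667, 'q': [-0.0604, 0.229, 1.3914, -0.0, 1.5175, 0.0716], 'tool_pos': [0.6368, 0.0128, 0.2087], 'orientation': [2.3612, 2.0684, 0.004], 'force': [-0.7732, -0.791, -0.0873], 'wrist_torque': [-0.0371, -0.0957, 0.0007], 'opening': 0.0932}
t 19.2667 F mean [-0.11  0.08  0.01] sd [0.46 0.39 0.55] M [-0.056 -0.065 -0.011] J [ 1.000e-02 -6.169e+01 -4.964e+01  8.000e-02  3.000e-02  0.000e+00] q [-0.06   0.231  1.394 -0.     1.517  0.072] pos [0.6356 0.0129 0.2063] open 0.09274977892520438
```

View pics/w13.png

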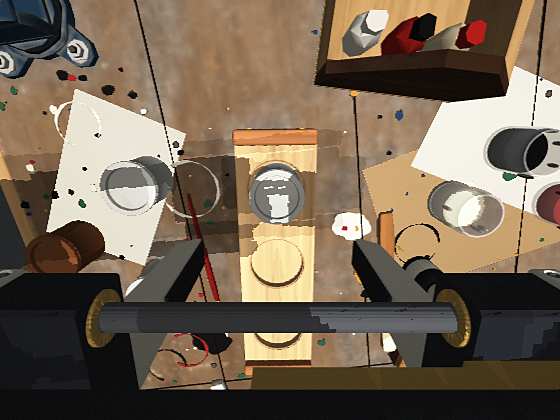

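>>> {"op": "drive_tool", "data": {"increments": [[0,-1.5,0.3,0,0,0,0],[0,-3,0.5,0,0,0,0],[0,-4.5,0.8,0,0,0,0],[0,-5.8,1,0,0,0,0],[0,-6.4,1.1,0,0,0,0],[0,-6.6,1.1,0,0,0,0],[0,-6.6,1.1,0,0,0,0],[0,-6.6,1.1,0,0,0,0]]}}

```text
t: 19.98
tool_pos: [0.4715, 0.0402, 0.207]
orientation: [2.362, 2.069, 0.002]
force: [-0.1, 0.0, 0.6]
opening: 0.0934
```

```bash
python3 look.py w14; python3 lid.py w14 279 192 27 .06
```

```text
{'t': 19.9833, 'q': [-0.0233, -0.2167, 1.8421, -0.0001, 1.5146, 0.1088], 'tool_pos': [0.4715, 0.0402, 0.207], 'orientation': [2.3623, 2.0692, 0.0017], 'force': [-0.1241, 0.0454, 0.6128], 'wrist_torque': [-0.0235, -0.0634, -0.0076], 'opening': 0.0934}
277.3 193.0 r mm 30.5 [0.4706 0.0436 0.06  ]
276.9 183.4 r mm 26.0 [0.4716 0.0546 0.06  ]
273.7 187.4 r mm 31.7 [0.4675 0.0505 0.06  ]
```

View pics/w14.png

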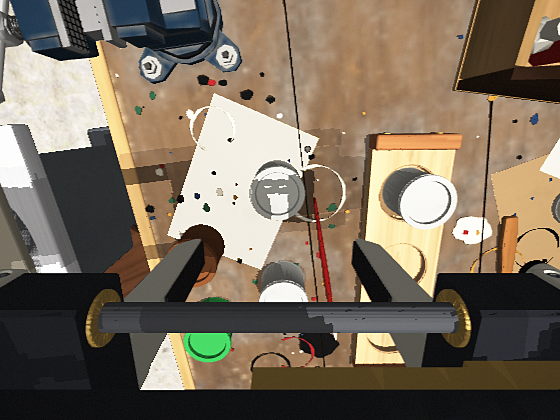

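View pics/w14_lid279.png

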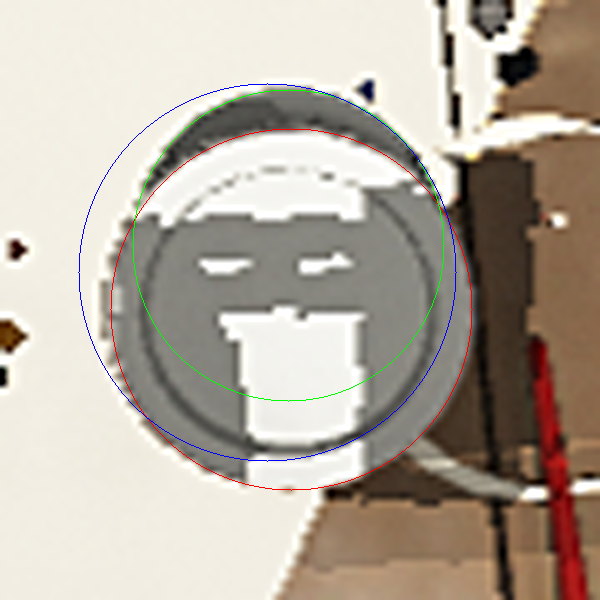

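>>> {"op": "drive_tool", "data": {"increments": [[0,0,0.1,-0.6,0,0,0],[0,0,0.1,-1.6,0,0,0],[0,0,0.1,-2.8,0,0,0],[0,0,0.1,-4,0,0,0],[0,0,0.1,-5,0,0,0],[0,0,0.1,-5.7,0,0,0],[0,0,0.1,-6.1,0,0,0],[0,0,0.1,-6.25,0,0,0],[0,0,0.1,-6.25,0,0,0],[0,0,0.1,-6.25,0,0,0]]}}

```text
t: 20.87
tool_pos: [0.4718, 0.0428, 0.0512]
orientation: [2.363, 2.069, 0.001]
force: [1.2, 0.3, 0.8]
opening: 0.093
```

```bash
python3 look.py w15
```

```text
{'t': 20.8667, 'q': [-0.0179, -0.066, 2.0024, -0.0, 1.2041, 0.1142], 'tool_pos': [0.4718, 0.0428, 0.0512], 'orientation': [2.3626, 2.0694, 0.0013], 'force': [1.2171, 0.2609, 0.8148], 'wrist_torque': [-0.022, -0.0915, -0.0188], 'opening': 0.093}
```

View pics/w15.png

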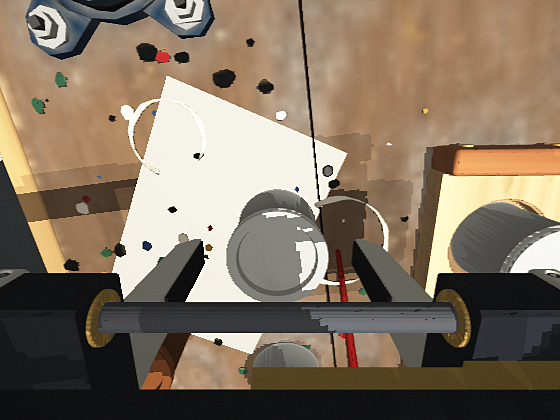

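>>> {"op": "drive_tool", "data": {"increments": [[0.2,0,0,0,0,0,0],[0.4,0,0,0,0,0,0],[0.6,0,0,0,0,0,0],[1,0,0,0,0,0,0],[1,0,0,0,0,0,0],[1,0,0,0,0,0,0],[1,0,0,0,0,0,0],[1,0,0,0.2,0,0,0],[1,0,0,0.6,0,0,0],[1,0,0,1.2,0,0,0],[1,0,0,2,0,0,0],[1,0,0,2.8,0,0,0],[1,0,0,3.4,0,0,0],[1,0,0,3.8,0,0,0],[1,0,0,4,0,0,0],[1,0,0,4,0,0,0],[1,0,0,4,0,0,0],[1,0,0,4,0,0,0]], "squeeze": 30}}

```text
t: 22.42
tool_pos: [0.4698, 0.0429, 0.149]
orientation: [-2.362, -2.069, 0.002]
force: [0.5, 0.2, -4.1]
opening: 0.0618
```

```bash
python3 heft.py; python3 look.py w16
```

```text
t 22.9667 F mean [ 0.18  0.24 -3.53] sd [0.48 0.35 0.39] M [-0.049 -0.077  0.001] J [ 0.000e+00 -4.041e+01 -4.990e+01  7.000e-02  1.000e-02 -0.000e+00] q [-0.018 -0.18   1.915  0.     1.407  0.114] pos [0.4707 0.0429 0.1502] open 0.06188617335856943
{'t': 23.0167, 'q': [-0.0177, -0.18, 1.9147, -0.0, 1.4067, 0.1142], 'tool_pos': [0.4707, 0.0429, 0.1503], 'orientation': [2.363, 2.0701, 0.0001], 'force': [0.557, 0.345, -2.5212], 'wrist_torque': [0.0199, -0.0674, 0.0271], 'opening': 0.0614}
```

View pics/w16.png

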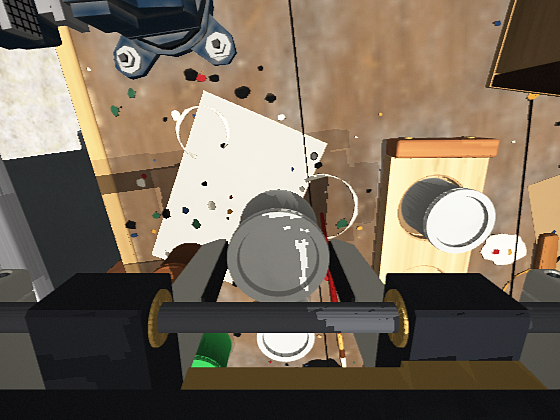

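Run:
```python
from plant import robot
from h import *
c=robot.read_camera("top");T=camT(c)
a=c["image"][165:225,225:285,::-1];cv2.imwrite("pics/top16.png",cv2.resize(a,None,fx=10,fy=10,interpolation=cv2.INTER_CUBIC))
for x,y in [(.6351,.0086),(.6358,.0125)]:
    P=np.array([proj(c,(x+.031*np.cos(t),y+.031*np.sin(t),.068),T) for t in np.linspace(0,6.28,300)]);P=(P-[224.5,164.5])*10-.5
    print(x,y,P.min(0).round(),P.max(0).round())
P=np.array([proj(c,(.6351+.036*np.cos(t),.0086+.036*np.sin(t),.02),T) for t in np.linspace(0,6.28,300)]);P=(P-[224.5,164.5])*10-.5
print("rim",P.min(0).round(),P.max(0).round())
```

```text
0.6351 0.0086 [235. 114.] [475. 352.]
0.6358 0.0125 [220. 112.] [460. 350.]
rim [229. 120.] [498. 387.]
```

View pics/top16.png

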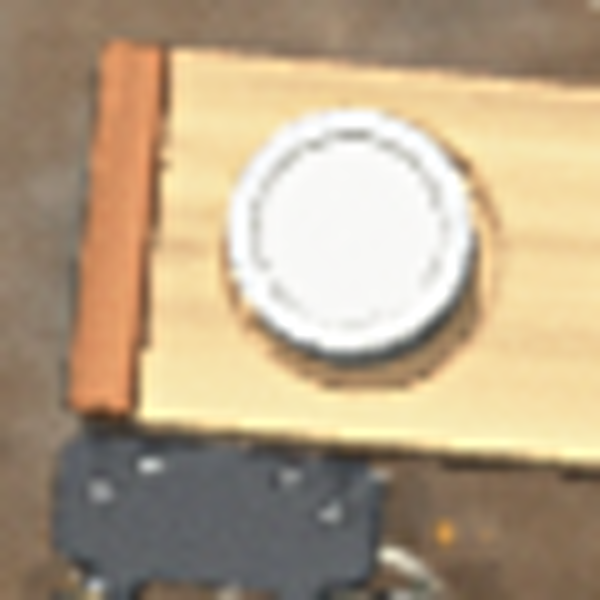

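>>> {"op": "drive_tool", "data": {"increments": [[1,0.3,-0.3,0,0,0,0],[1,0.9,-0.8,0,0,0,0],[1,1.8,-1.6,0,0,0,0],[1,2.8,-2.5,0,0,0,0],[1,3.8,-3.4,0,0,0,0],[1,4.7,-4.2,0,0,0,0],[1,5.4,-4.9,0,0,0,0],[1,5.8,-5.2,0,0,0,0],[1,6.05,-5.4,0,0,0,0],[1,6.05,-5.4,-0.3,0,0,0],[1,6.05,-5.4,-0.8,0,0,0],[1,6.05,-5.4,-1.4,0,0,0],[1,6.05,-5.4,-2,0,0,0],[1,6.05,-5.4,-2.5,0,0,0],[1,6.05,-5.4,-2.8,0,0,0],[1,6.05,-5.4,-2.95,0,0,0],[1,6.05,-5.4,-2.95,0,0,0],[1,6.05,-5.4,-2.95,0,0,0]]}}

```text
t: 24.62
tool_pos: [0.6221, -0.092, 0.0769]
orientation: [2.363, 2.07, 0.0]
force: [0.6, -0.4, -3.0]
opening: 0.0619
```

```bash
python3 look.py w17;  python3 - <<'E'
from h import *
d=np.load("w17.npz");a=d["im"][130:290,200:360,::-1];cv2.imwrite("pics/w17c.png",cv2.resize(a,None,fx=3.75,fy=3.75,interpolation=cv2.INTER_CUBIC))
E
```

```text
{'t': 24.6167, 'q': [-0.2284, 0.3088, 1.5438, -0.0, 1.2886, -0.0966], 'tool_pos': [0.6221, -0.092, 0.0769], 'orientation': [2.3626, 2.0701, 0.0004], 'force': [0.5962, -0.4097, -3.008], 'wrist_torque': [-0.0386, -0.086, 0.0161], 'opening': 0.0619}
```

View pics/w17c.png

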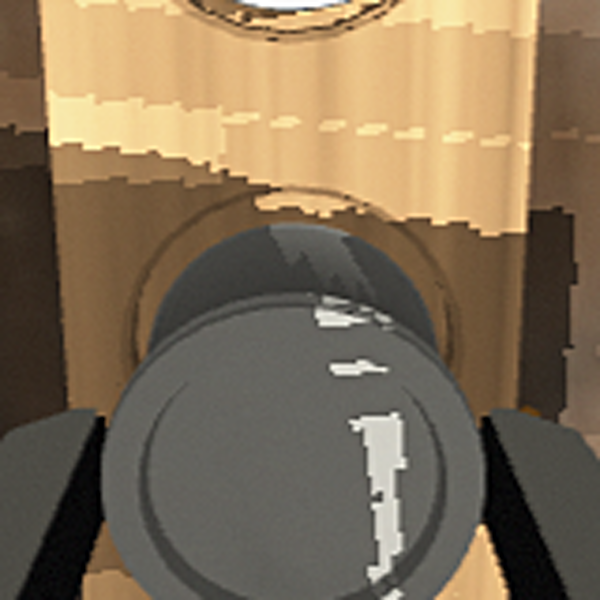

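>>> {"op": "drive_tool", "data": {"increments": [[1,0,0,-0.1,0,0,0],[1,0,0,-0.2,0,0,0],[1,0,0,-0.3,0,0,0],[1,0,0,-0.4,0,0,0],[1,0,0,-0.5,0,0,0],[1,0,0,-0.58,0,0,0],[1,0,0,-0.65,0,0,0],[1,0,0,-0.7,0,0,0],[1,0,0,-0.72,0,0,0],[1,0,0,-0.72,0,0,0]]}}

```text
t: 25.5
tool_pos: [0.622, -0.0922, 0.0586]
orientation: [2.363, 2.07, 0.0]
force: [-0.0, 0.1, -2.7]
opening: 0.0625
```

>>> {"op": "drive_tool", "data": {"increments": [[1,0,0,-0.03,0,0,0],[1,0,0,-0.05,0,0,0],[1,0,0,-0.05,0,0,0],[1,0,0,-0.05,0,0,0]]}}

```text
t: 25.83
tool_pos: [0.6221, -0.0922, 0.0585]
orientation: [2.363, 2.07, 0.0]
force: [-5.8, 0.7, 7.3]
opening: 0.0619
```

Contact with the seat floor; release and rise.

>>> {"op": "drive_tool", "data": {"increments": [[0.32,0,0,0,0,0,0],[0.29,0,0,0,0,0,0],[0.26,0,0,0,0,0,0],[0.22,0,0,0,0,0,0],[0.15,0,0,0,0,0,0],[0.1,0,0,0,0,0,0],[0.1,0,0,0,0,0,0],[0.1,0,0,0.2,0,0,0],[0.1,0,0,0.8,0,0,0],[0.1,0,0,1.8,0,0,0],[0,0,0,3,0,0,0],[0,0,0,4.2,0,0,0],[0,0,0,5.2,0,0,0],[0,0,0,5.8,0,0,0],[0,0,0,6,0,0,0],[0,0,0,6,0,0,0]]}}

```text
t: 27.17
tool_pos: [0.623, -0.0924, 0.2095]
orientation: [2.361, 2.068, 0.003]
force: [-0.3, -0.2, -0.1]
opening: 0.0933
```

>>> {"op": "drive_tool", "data": {"increments": [[0,-1.5,0,0,0,0,0],[0,-3,-0.1,0,0,0,0],[0,-4.5,-0.3,0,0,0,0],[0,-5.7,-0.4,0,0,0,0],[0,-6.3,-0.4,0,0,0,0],[0,-6.5,-0.4,0,0,0,0],[0,-6.5,-0.4,0,0,0,0],[0,-6.5,-0.4,0,0,0,0]]}}

```text
t: 27.83
tool_pos: [0.4596, -0.1021, 0.2065]
orientation: [-2.363, -2.069, 0.0]
force: [-0.6, -0.5, 0.8]
opening: 0.0927
```

```bash
python3 look.py w18; python3 lid.py w18 279 192 27 .06
python3 - <<'E'
from plant import robot
from h import *
c=robot.read_camera("top");T=camT(c)
a=c["image"][160:270,215:375,::-1];cv2.imwrite("pics/top18.png",cv2.resize(a,None,fx=5,fy=5,interpolation=cv2.INTER_CUBIC))
E
```

```text
{'t': 27.8333, 'q': [-0.3276, -0.2212, 1.8468, 0.0002, 1.5165, -0.1954], 'tool_pos': [0.4596, -0.1021, 0.2065], 'orientation': [-2.363, -2.0695, 0.0002], 'force': [-0.6337, -0.4898, 0.7505], 'wrist_torque': [-0.0336, -0.1043, -0.0134], 'opening': 0.0927}
277.6 192.6 r mm 31.4 [ 0.4588 -0.098   0.06  ]
281.2 188.8 r mm 37.0 [ 0.4633 -0.0942  0.06  ]
274.2 195.7 r mm 26.2 [ 0.4545 -0.1011  0.06  ]
```

View pics/w18.png

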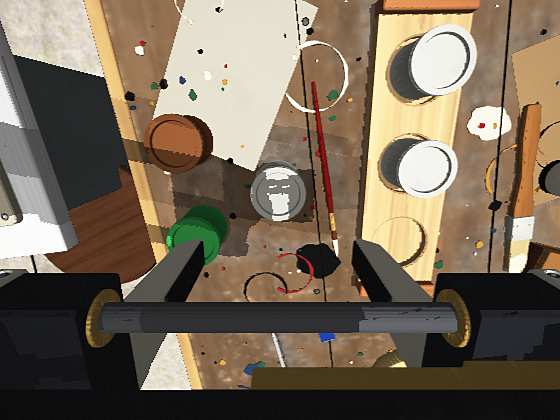

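View pics/top18.png

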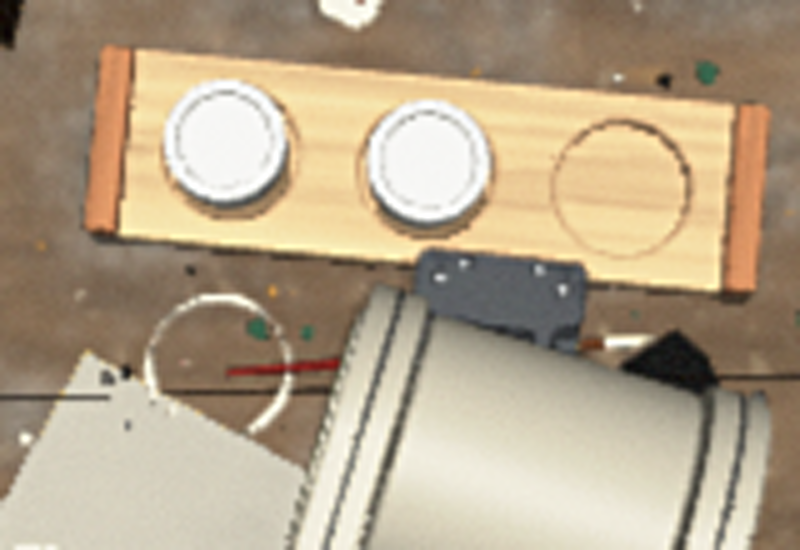

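>>> {"op": "drive_tool", "data": {"increments": [[0,0,0.1,-0.6,0,0,0],[0,0,0.1,-1.6,0,0,0],[0,0,0.1,-2.8,0,0,0],[0,0,0.1,-4,0,0,0],[0,0,0.1,-5,0,0,0],[0,0,0.1,-5.7,0,0,0],[0,0,0.1,-6.1,0,0,0],[0,0,0.1,-6.25,0,0,0],[0,0,0.1,-6.25,0,0,0],[0,0,0.1,-6.25,0,0,0]]}}

```text
t: 28.77
tool_pos: [0.4604, -0.0998, 0.0519]
orientation: [2.362, 2.07, 0.001]
force: [-0.4, -0.6, -0.0]
opening: 0.0929
```

```bash
python3 look.py w19
```

```text
{'t': 28.7667, 'q': [-0.3225, -0.0744, 2.0088, 0.0, 1.206, -0.1906], 'tool_pos': [0.4604, -0.0998, 0.0519], 'orientation': [2.3622, 2.0696, 0.001], 'force': [-0.3743, -0.5764, -0.0044], 'wrist_torque': [-0.013, -0.0762, 0.0299], 'opening': 0.0929}
```

View pics/w19.png

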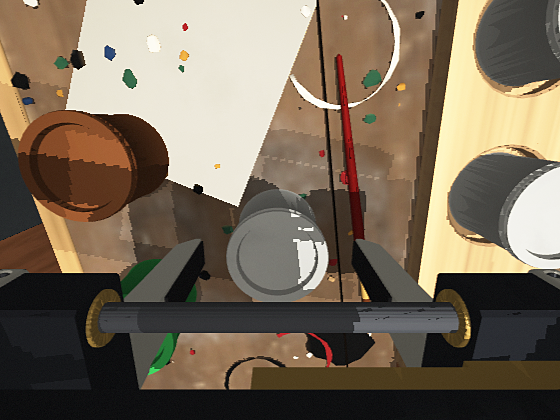

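>>> {"op": "drive_tool", "data": {"increments": [[0.2,0,0,0,0,0,0],[0.4,0,0,0,0,0,0],[0.6,0,0,0,0,0,0],[1,0,0,0,0,0,0],[1,0,0,0,0,0,0],[1,0,0,0,0,0,0],[1,0,0,0,0,0,0],[1,0,0,0.2,0,0,0],[1,0,0,0.6,0,0,0],[1,0,0,1.2,0,0,0],[1,0,0,2,0,0,0],[1,0,0,2.8,0,0,0],[1,0,0,3.4,0,0,0],[1,0,0,3.8,0,0,0],[1,0,0,4,0,0,0],[1,0,0,4,0,0,0],[1,0,0,4,0,0,0],[1,0,0,4,0,0,0]], "squeeze": 35}}

```text
t: 30.32
tool_pos: [0.4585, -0.0993, 0.1496]
orientation: [-2.362, -2.069, 0.002]
force: [0.2, -0.5, -7.6]
opening: 0.062
```

```bash
python3 heft.py; python3 look.py w20
```

```text
t 30.8667 F mean [ 0.04 -0.03 -7.13] sd [0.57 0.56 0.4 ] M [-0.017 -0.078 -0.012] J [ 0.000e+00 -4.167e+01 -5.182e+01  6.000e-02  3.000e-02 -0.000e+00] q [-0.323 -0.188  1.92   0.     1.409 -0.191] pos [ 0.4594 -0.0996  0.151 ] open 0.06178124133283224
{'t': 30.9167, 'q': [-0.3227, -0.1879, 1.9203, -0.0, 1.4091, -0.1907], 'tool_pos': [0.4595, -0.0997, 0.151], 'orientation': [2.3631, 2.07, 0.0001], 'force': [0.0113, 0.0972, -7.3902], 'wrist_torque': [-0.0204, -0.1445, 0.0446], 'opening': 0.0618}
```

View pics/w20.png

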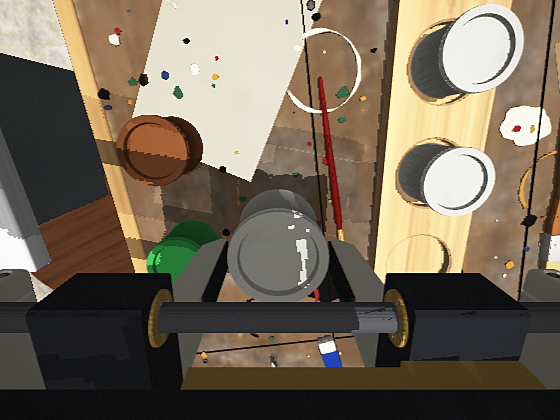

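>>> {"op": "drive_tool", "data": {"increments": [[1,0,0,0.2,0,0,0],[1,0,0,0.6,0,0,0],[1,0,0,1.2,0,0,0],[1,0,0,1.8,0,0,0],[1,0,0,2.3,0,0,0],[1,0,0,2.6,0,0,0],[1,0,0,2.8,0,0,0],[1,0,0,2.8,0,0,0],[1,0,0,2.8,0,0,0],[1,0,0,2.8,0,0,0],[1,0,0,2.8,0,0,0],[1,0,0,2.8,0,0,0]], "squeeze": 40}}

```text
t: 31.97
tool_pos: [0.459, -0.0995, 0.2201]
orientation: [-2.362, -2.069, 0.001]
force: [0.1, 0.3, -7.6]
opening: 0.0621
```

```bash
python3 heft.py; python3 look.py w21
python3 - <<'E'
from plant import robot
from h import *
for n in ("top","scene"):
    c=robot.read_camera(n);cv2.imwrite(f"pics/{n}21.png",c["image"][:,:,::-1])
E
python3 - <<'E'
import cv2
a=cv2.imread("pics/scene21.png")[120:340,130:400];cv2.imwrite("pics/scene21c.png",cv2.resize(a,None,fx=2.7,fy=2.7,interpolation=cv2.INTER_CUBIC))
a=cv2.imread("pics/top21.png")[150:320,90:420];cv2.imwrite("pics/top21c.png",cv2.resize(a,None,fx=2.4,fy=2.4,interpolation=cv2.INTER_CUBIC))
E
```

```text
t 32.5167 F mean [ 0.12  0.13 -6.71] sd [0.39 0.42 0.59] M [-0.027 -0.077 -0.01 ] J [ 0.000e+00 -4.077e+01 -5.321e+01  6.000e-02  3.000e-02 -0.000e+00] q [-0.323 -0.23   1.828  0.     1.544 -0.191] pos [ 0.4595 -0.0996  0.221 ] open 0.06205979395860031
{'t': 32.5667, 'q': [-0.3227, -0.2302, 1.8281, -0.0, 1.5436, -0.1907], 'tool_pos': [0.4594, -0.0997, 0.221], 'orientation': [2.3631, 2.07, -0.0], 'force': [0.2227, -0.422, -6.8965], 'wrist_torque': [-0.0576, -0.0684, -0.0225], 'opening': 0.0618}
```

View pics/scene21c.png

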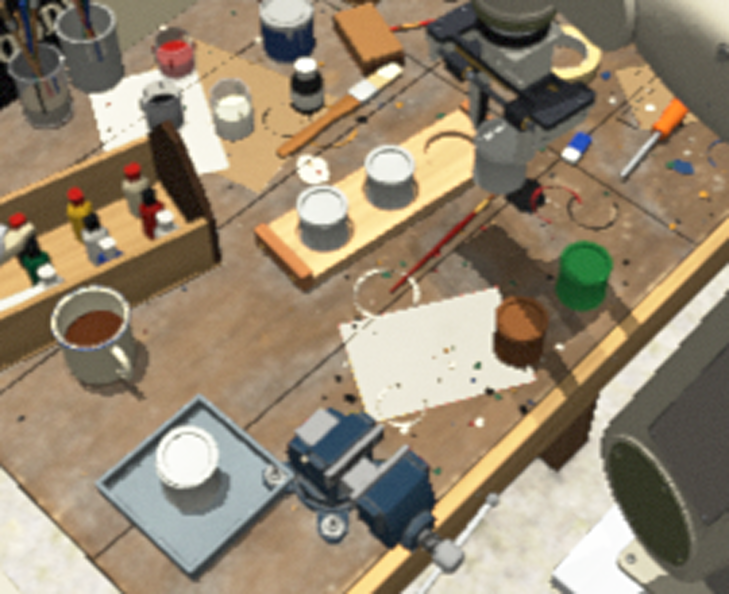

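View pics/top21c.png

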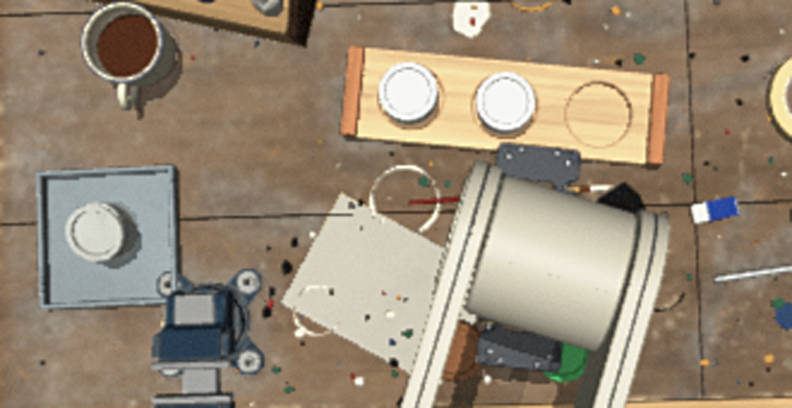

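View pics/w21.png

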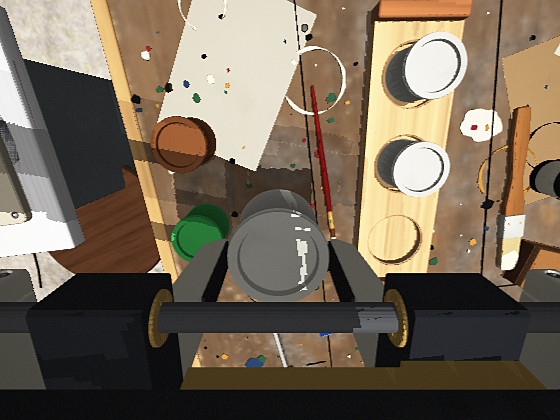

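Run:
```python
from plant import robot
print(robot.close_job()); s=robot.read_state(); print(s["t"],s["tool_pos"],s["opening"],s["force"])
```

```text
the job is handed in; nothing more can be done
None
the job is handed in; nothing more can be done
```

The task is done as far as my checks show, and the job was handed in at about 32.7 s of the 72 s allowed. No verdict came back.

- **Crooked-lid tin:** it stands released in the parts tray, within about 1–2 cm of the tray's centre.
- **Hefted weights:** the three well-closed tins pulled about 1.9 N, 3.5 N and 7.1 N, so roughly 0.19, 0.36 and 0.7 kg.
- **Lighter tins:** both are seated and let go in the left and middle rack seats. In the top view the left tin measured about 1 mm off its seat centre. The middle one I judged by eye in the pictures.
- **Heaviest tin:** it is gripped at 40 N and held upright, with its centre about 20 cm up. The last readings were steady, with 62 mm finger opening and about −6.7 N.

**Bystanders:** none had visibly moved in the last pictures.

**Disagreements:**
- The wrist and top cameras differed by about 3 mm on the rack's position. I used the tin's edge against the seat rim instead, and both tins went in cleanly.
- The well-closed tins gripped at 62 mm, not the 64 mm stated.

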